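# Clear the radio desk after a shift

### The job

Clear the radio desk: lay the spare battery packs in the open drawer in one neat row, side by side, each pointing front-to-back, level with one another and no more than a finger's width apart, then push the drawer fully home. Also stand every loose marker end-down in a compartment of the pen holder (before or after, either end down).

Things in the scene. Friction and masses are not known exactly. Their poses are not given: they have to be found in the camera images.
- marker0: flat-sided jumbo marker, white barrel with black cap, straight bar 130 long (its x, the cap at +x) x 26 wide (y) x 16 thick (z), 30 g; origin at its middle. It starts flat on the desk. Either end may go down in the holder. May be absent (None).
- marker1: flat-sided jumbo marker, white barrel with black cap, straight bar 130 long (its x, the cap at +x) x 26 wide (y) x 16 thick (z), 30 g; origin at its middle. It starts flat on the desk. Either end may go down in the holder. May be absent (None).
- marker2: flat-sided jumbo marker, white barrel with black cap, straight bar 130 long (its x, the cap at +x) x 26 wide (y) x 16 thick (z), 30 g; origin at its middle. It starts flat on the desk. Either end may go down in the holder. May be absent (None).
- pack0: grey handheld-radio battery pack, a block 58 long (x) x 34 wide (y) x 26 high (z), about 120 g, origin at its middle; starts flat on the desk. May be absent (None).
- pack1: grey handheld-radio battery pack, a block 58 long (x) x 34 wide (y) x 26 high (z), about 120 g, origin at its middle; starts flat on the desk. May be absent (None).
- pack2: grey handheld-radio battery pack, a block 58 long (x) x 34 wide (y) x 26 high (z), about 120 g, origin at its middle; starts flat on the desk. May be absent (None).
- pack3: grey handheld-radio battery pack, a block 58 long (x) x 34 wide (y) x 26 high (z), about 120 g, origin at its middle; starts flat on the desk. May be absent (None).
- holder: black pen holder, fixed, a square box 109 x 109 and 85 high, open on top, walls 3; cross walls (as high as the rim) divide it into four compartments 50 x 50 inside, centred 26.5 from the middle in x and y. Origin at the centre of its underside, z up; inner floor 3 above it. A marker stood in it sticks out about 48 above the rim.
- unit_drawer0 (a joint): drawer of the low grey cabinet: 0 is fully home, grows as it opens towards the robot (m); it starts open 0.145 to 0.165. Needs a push of a few N.
- tray (a point): foot of the drawer's inner front wall, midway across, on the inner floor (moves with the drawer); x points into the drawer and the cabinet, z up. Floor 215 long (x from 0) by 218 wide; walls 6 thick rise 31 above it, the black front panel (outer face at x = -21 mm) 42. The cabinet, 260 x 260 and 75 high, covers the drawer beyond x = joint value - 6 mm; before that it is open from above.
- unit_drawer0_handle (a point): middle of the drawer's bar handle, a steel bar 120 long along the drawer's y, 35 in front of the drawer front and about 43 above the desk

How it is judged:
On the way, in this order (a step that is already met when the one before it is completed fails the run):
1. all battery packs lie in a neat row in the open drawer (x of pack0 in the frame of tray between 0 and 0.21 m and y of pack0 in the frame of tray between -0.106 and 0.106 m and z of pack0 in the frame of tray between 0.005 and 0.03 m and angle between the x axis of each of pack0, pack1, pack2, pack3 and the x axis of tray, either way round below 0.2 rad and (distance between pack0 and pack1 below 0.062 m or distance between pack0 and pack2 below 0.062 m or distance between pack0 and pack3 below 0.062 m) and x of pack1 in the frame of tray between 0 and 0.21 m and y of pack1 in the frame of tray between -0.106 and 0.106 m and z of pack1 in the frame of tray between 0.005 and 0.03 m and (distance between pack1 and pack0 below 0.062 m or distance between pack1 and pack2 below 0.062 m or distance between pack1 and pack3 below 0.062 m) and x of pack2 in the frame of tray between 0 and 0.21 m and y of pack2 in the frame of tray between -0.106 and 0.106 m and z of pack2 in the frame of tray between 0.005 and 0.03 m and (distance between pack2 and pack0 below 0.062 m or distance between pack2 and pack1 below 0.062 m or distance between pack2 and pack3 below 0.062 m) and x of pack3 in the frame of tray between 0 and 0.21 m and y of pack3 in the frame of tray between -0.106 and 0.106 m and z of pack3 in the frame of tray between 0.005 and 0.03 m and (distance between pack3 and pack0 below 0.062 m or distance between pack3 and pack1 below 0.062 m or distance between pack3 and pack2 below 0.062 m) and (distance between any of pack0, pack1 and pack2 below 0.062 m or distance between any of pack0, pack1 and pack3 below 0.062 m) and (distance between any of pack0, pack2 and pack1 below 0.062 m or distance between any of pack0, pack2 and pack3 below 0.062 m) and (distance between any of pack0, pack3 and pack1 below 0.062 m or distance between any of pack0, pack3 and pack2 below 0.062 m) and x of pack1 in the frame of pack0 between -0.016 and 0.016 m and x of pack2 in the frame of pack0 between -0.016 and 0.016 m and x of pack2 in the frame of pack1 between -0.016 and 0.016 m and x of pack3 in the frame of pack0 between -0.016 and 0.016 m and x of pack3 in the frame of pack1 between -0.016 and 0.016 m and x of pack3 in the frame of pack2 between -0.016 and 0.016 m and value of joint unit_drawer0 above 0.03 m), for 0.2 s.
2. the drawer is pushed fully home (value of joint unit_drawer0 below 0.005 m), for 0.2 s.
At the end, for the whole second after the job is handed in: Drawer home (within 5 mm). Packs lie inside, long axis within 0.2 rad of front-to-back, next to one another within 62 mm (centre to centre), level within 16 mm. Every marker stands end-down inside the pen holder, leaning less than 0.6 rad. All near rest (value of joint unit_drawer0 below 0.005 m and x of pack0 in the frame of tray between 0 and 0.21 m and y of pack0 in the frame of tray between -0.106 and 0.106 m and z of pack0 in the frame of tray between 0.005 and 0.03 m and angle between the x axis of each of pack0, pack1, pack2, pack3 and the x axis of tray, either way round below 0.2 rad and (distance between pack0 and pack1 below 0.062 m or distance between pack0 and pack2 below 0.062 m or distance between pack0 and pack3 below 0.062 m) and x of pack1 in the frame of tray between 0 and 0.21 m and y of pack1 in the frame of tray between -0.106 and 0.106 m and z of pack1 in the frame of tray between 0.005 and 0.03 m and (distance between pack1 and pack0 below 0.062 m or distance between pack1 and pack2 below 0.062 m or distance between pack1 and pack3 below 0.062 m) and x of pack2 in the frame of tray between 0 and 0.21 m and y of pack2 in the frame of tray between -0.106 and 0.106 m and z of pack2 in the frame of tray between 0.005 and 0.03 m and (distance between pack2 and pack0 below 0.062 m or distance between pack2 and pack1 below 0.062 m or distance between pack2 and pack3 below 0.062 m) and x of pack3 in the frame of tray between 0 and 0.21 m and y of pack3 in the frame of tray between -0.106 and 0.106 m and z of pack3 in the frame of tray between 0.005 and 0.03 m and (distance between pack3 and pack0 below 0.062 m or distance between pack3 and pack1 below 0.062 m or distance between pack3 and pack2 below 0.062 m) and (distance between any of pack0, pack1 and pack2 below 0.062 m or distance between any of pack0, pack1 and pack3 below 0.062 m) and (distance between any of pack0, pack2 and pack1 below 0.062 m or distance between any of pack0, pack2 and pack3 below 0.062 m) and (distance between any of pack0, pack3 and pack1 below 0.062 m or distance between any of pack0, pack3 and pack2 below 0.062 m) and x of pack1 in the frame of pack0 between -0.016 and 0.016 m and x of pack2 in the frame of pack0 between -0.016 and 0.016 m and x of pack2 in the frame of pack1 between -0.016 and 0.016 m and x of pack3 in the frame of pack0 between -0.016 and 0.016 m and x of pack3 in the frame of pack1 between -0.016 and 0.016 m and x of pack3 in the frame of pack2 between -0.016 and 0.016 m and x of marker0 in the frame of holder between -0.054 and 0.054 m and y of marker0 in the frame of holder between -0.054 and 0.054 m and z of marker0 in the frame of holder between 0.05 and 0.09 m and angle between the x axis of each of marker0, marker1, marker2 and the z axis of holder, either way round below 0.6 rad and x of marker1 in the frame of holder between -0.054 and 0.054 m and y of marker1 in the frame of holder between -0.054 and 0.054 m and z of marker1 in the frame of holder between 0.05 and 0.09 m and x of marker2 in the frame of holder between -0.054 and 0.054 m and y of marker2 in the frame of holder between -0.054 and 0.054 m and z of marker2 in the frame of holder between 0.05 and 0.09 m and linear speed of each of pack0, pack1, pack2, pack3, marker0, marker1, marker2 below 0.1 m/s); the robot touches nothing.
Of marker0, marker1, marker2 only 2 to 3 are there at a start; the rules pass over those that are not, and their reading is None.
Of pack0, pack1, pack2, pack3 only 3 to 4 are there at a start; the rules pass over those that are not, and their reading is None.
At some moment in a run one of marker0, marker1, marker2 may be knocked a few centimetres aside while the robot is not near it.
Once in a run the grip may slacken for a moment while it holds something.
It also fails if it takes over 210 s, if anything falls off the work surface, if the arm or the gripper's body presses on something with over 40 N, if the wrist force passes 120 N, or if a joint passes its speed limit or range.

### The arm

A 6-joint arm with a two-finger parallel gripper is mounted at the origin on the work surface. World frame = base frame: x ahead of the robot, y to its left, z up, the work surface at z = 0. Lengths are in m, angles in rad, forces in N, time in s.
With the tool pointing down it reaches from about 0.35 to 0.725 m from the base axis. Payload 6 kg.
Tool frame: the origin (TCP) lies between the finger pads; the fingertips stand 14 mm ahead of it and the grasp point (between the pads) lies 5 mm behind it; z points along the fingers, y is the line along which they close (so a half turn about z gives the same grasp; the last joint's range is limited). The gripper opens to 85 mm and grips with 20 to 120 N. Pads are 22 mm wide; open, the fingers measure 114 mm over their backs; the gripper's body (76 mm by 85 mm) begins 54 mm behind the grasp point. The pads swing forward as they close: fully open they stand 13 mm farther back than shut.
Start: joints at [-0.948, 0.04, 0.085, 0, -1.615, -0.334], TCP at [0.171, -0.575, 0.223] pointing down, gripper open.
Joint ranges: [-2.56, 2.56], [-1.29, 2.01], [-1.08, 1.49], [-3.29, 1.98], [-2.81, -0.18], [-2.99, 2.99]. Speed limits (rad/s): [2.57, 2.57, 3.01, 3.14, 3.14, 3.14].

### API

Orientations are given as a unit quaternion [x, y, z, w].
In Python, from rig import * gives the robot as it stands.
- The arm moves only by the tool send_rows, never from a script. Its argument "plan" is a list of rows, each an object of numbers: "x", "y", "z": the shift along the world's x, y, z in mm; "twist": the turn about the world's z in degrees; "fingers": the finger opening in mm, from 0 to 85.4. A call has 1 to 5 rows; each row shifts and turns the commanded pose from where the row before left it; what a row does not reach is not made up. A row lasts 1/10 s, in which the tool goes at most 50 mm and 8.59 degrees, less where a joint would pass 70% of its speed; a pose out of reach is approached as far as the arm can. A call is refused whole if a number of a shift passes 50 or a number of a turn 8.59, either way. A call with a gripper value outside its range is refused whole. The fingers move at their own pace and stop on an object; "grip_force" is the grip in N (left out, the last holds). Time passes only in rows, so rows that do not move let the fingers close. It gives the time, the measured TCP pose, the force, the opening and the grip force at its end, in the units of the state.
- observe(): the state, without advancing time (a new reading comes with each control period).
- get_image(name): name is "scene" or "top"; returns (picture, depth): 420x560x3 uint8, red, green, blue; 420x560 float32, m along the optical axis (not along the pixel's ray), 0 where there is no reading.
- camera_model(name): a dict with "fx", "fy", "cx", "cy" (pixels), "xyz" and "orientation" of the camera in the world. Camera axes: x right, y down, z forward; pixel columns grow to the right and rows downward; lengths in m; the calibration is good to about 2 mm. A picture is of the moment at which its call begins. camera_model takes no time and is no camera call.
- close_job(): hands the job in; it is judged then, once.
The state is a dict: "t": time; "q": joint angles; "qvel": joint speeds; "joint_torque": joint torques, N m; "tool_pos": TCP position; "eef_rot": TCP orientation; "wrist_force": force on the tool from outside, world axes, zero at the start; "torque": the same for the moment, N m; "finger_gap": opening from 0.0 (shut) to 1.0 (fully open); "grip_force": force on a finger pad.
Only numpy, scipy, OpenCV 4.12 (cv2) and the standard library are available. Lean on these libraries where they do the work, as an engineer would, in place of code of your own. Each camera call takes 0.05 s, during which the arm holds its last target. There are 200 camera calls.

## Working session

There is one attempt and no reset: what is moved stays moved. The work goes in short steps, Python scripts to look and compute and a tool call to move; the robot and the scene stay as the last step left them, time stands still between calls to the robot, and variables do not carry over. Pictures are saved under pics/ and viewed, at most 14 in all, crops included, and the job is handed in when it is done.

Besides the shell and the picture viewer there is one more tool, called after "Emit:" as a command line: name --argument value ..., lists and objects as JSON in quotes. send_rows: Moves the arm, as the interface text tells. Its arguments: {"type":"object","properties":{"plan":{"type":"array","items":{"type":"object","properties":{"x":{"type":"number"},"y":{"type":"number"},"z":{"type":"number"},"twist":{"type":"number"},"fingers":{"type":"number"}}}},"grip_force":{"type":"number"}},"required":["plan"]}

```bash
ls; mkdir -p pics; python3 - <<'E'
from rig import *
import cv2
o=observe();print({k:o[k] for k in('t','q','tool_pos','eef_rot','wrist_force','finger_gap')})
for n in('scene','top'):
    im,d=get_image(n);print(camera_model(n));cv2.imwrite(f'pics/{n}0.png',im[:,:,::-1])
E
```

```text
pics
{'t': 0.0, 'q': array([-9.48300346e-01,  4.08093969e-02,  8.37990404e-02, -4.03895594e-04,
       -1.61551833e+00, -3.33691194e-01]), 'tool_pos': array([ 0.17083595, -0.57480464,  0.22228551]), 'eef_rot': array([-1.43909774e-01,  9.89590413e-01,  8.61883598e-04, -2.19387215e-04]), 'wrist_force': array([ 0.0825635 , -0.40663633, -0.20781196]), 'finger_gap': 0.9998881444652863}
{'fx': 423.1319120427352, 'fy': 423.1319120427352, 'cx': 286.2887571752993, 'cy': 205.38872579936185, 'xyz': array([ 0.91260037, -0.64622351,  0.7906318 ]), 'orientation': array([ 0.91149598,  0.21832163, -0.07791798, -0.33976393])}
{'fx': 497.89596878762006, 'fy': 497.89596878762006, 'cx': 284.3127835052877, 'cy': 206.66602165942652, 'xyz': array([ 0.44875305, -0.09097769,  1.13060823]), 'orientation': array([-0.70208032,  0.70718995, -0.05435766,  0.06333118])}
```

View pics/scene0.png

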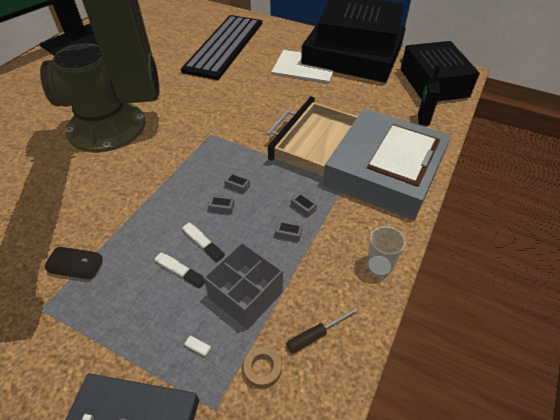

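View pics/top0.png

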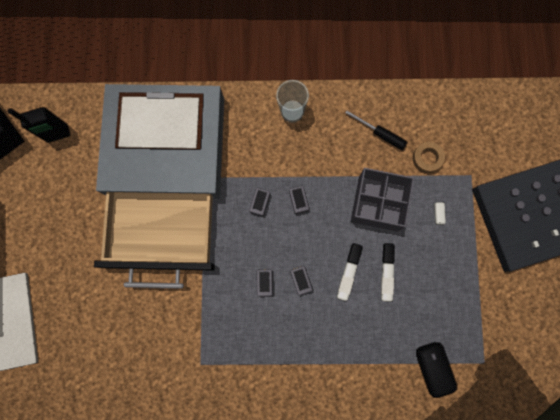

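Top view: packs at about (260,202), (299,200), (265,282) and (302,280), two markers at (350,271) and (388,272), and the holder at (382,202). The open drawer spans x 105-212, y 192-268, with its handle at (154,286). The white piece at (440,212) is an eraser.

```bash
cat > h.py <<'E'
from rig import *
import cv2, numpy as np
from scipy.spatial.transform import Rotation as R
def cloud(n):
    im,d=get_image(n);c=camera_model(n)
    v,u=np.mgrid[:d.shape[0],:d.shape[1]]
    P=np.stack([(u-c['cx'])/c['fx']*d,(v-c['cy'])/c['fy']*d,d],-1)
    return im,d,P@R.from_quat(c['orientation']).as_matrix().T+c['xyz']
def onplane(n,uv,z):
    c=camera_model(n);uv=np.asarray(uv,float).reshape(-1,2)
    r=np.c_[(uv[:,0]-c['cx'])/c['fx'],(uv[:,1]-c['cy'])/c['fy'],np.ones(len(uv))]@R.from_quat(c['orientation']).as_matrix().T
    return (c['xyz']+r*((z-c['xyz'][2])/r[:,2])[:,None])[:,:2]
def blobs(P,d,zlo,zhi,roi=None,amin=40):
    m=((P[...,2]>zlo)&(P[...,2]<zhi)&(d>0)).astype(np.uint8)
    if roi is not None:
        k=np.zeros_like(m);k[roi[1]:roi[3],roi[0]:roi[2]]=1;m*=k
    n,l,s,c=cv2.connectedComponentsWithStats(m,connectivity=4);out=[]
    for i in range(1,n):
        if s[i,4]<amin: continue
        p=P[l==i];(cx,cy),(w,h),a=cv2.minAreaRect((p[:,:2]*1000).astype(np.float32))
        if w<h: w,h,a=h,w,a+90
        a=(a+90)%180-90
        print('px',c[i].round(),'n',s[i,4],'xy',round(cx,1),round(cy,1),'LxW',round(w,1),round(h,1),'ang',round(a,1),'z',(np.median(p[:,2])*1000).round(1))
def tool():
    o=observe();rot=R.from_quat(o['eef_rot']).as_matrix()
    print('t',round(o['t'],2),'tcp',(o['tool_pos']*1000).round(1),'yaxis deg',np.degrees(np.arctan2(rot[1,1],rot[0,1])).round(1),'tilt',rot[:,2].round(3),'gap',round(o['finger_gap']*85.4,1),'F',o['wrist_force'].round(1),'grip',round(float(o['grip_force']),1),'q',o['q'].round(2))
E
python3 - <<'E'
from h import *
tool()
im,d,P=cloud('top')
print('desk z',np.median(P[300:350,220:250,2]))
blobs(P,d,.006,.04,(205,180,480,360))
print('holder');blobs(P,d,.075,.095,(340,160,430,250))
print('front');blobs(P,d,.04,.08,(80,240,230,300),20)
print('cab');blobs(P,d,.068,.082,(80,70,230,200),20)
print('tray floor z',np.median(P[205:250,120:200,2]))
for uv in[(110,230),(205,230),(160,265),(100,230),(155,286),(155,192),(155,198)]:print(uv,(P[uv[1],uv[0]]*1000).round(1))
E
```

```text
t 0.1 tcp [ 170.9 -574.9  222.4] yaxis deg 106.5 tilt [-0.001  0.001 -1.   ] gap 85.3 F [ 1.  -0.3 -0.4] grip 0.0 q [-0.95  0.04  0.08 -0.   -1.62 -0.33]
desk z 0.00039719057104381505
px [212. 217.] n 172 xy 607.1 86.3 LxW 191.0 15.4 ang -7.3 z 26.2
px [369. 217.] n 179 xy 616.3 -262.0 LxW 144.0 71.5 ang 37.3 z 24.0
px [381. 187.] n 40 xy 677.7 -296.8 LxW 41.4 10.2 ang 2.9 z 18.2
px [400. 187.] n 116 xy 678.1 -340.5 LxW 57.6 29.5 ang 34.5 z 23.7
px [299. 199.] n 397 xy 652.4 -110.3 LxW 57.7 34.2 ang 13.6 z 25.7
px [477. 195.] n 89 xy 654.4 -513.3 LxW 48.9 5.2 ang 12.3 z 19.6
px [260. 202.] n 408 xy 648.6 -21.2 LxW 58.0 34.4 ang -17.0 z 25.5
px [205. 211.] n 61 xy 620.5 100.7 LxW 92.2 4.1 ang 1.4 z 21.7
px [372. 204.] n 97 xy 638.9 -276.0 LxW 58.7 28.1 ang 36.1 z 24.2
px [396. 210.] n 109 xy 626.6 -328.8 LxW 58.3 28.0 ang 35.2 z 22.5
px [440. 213.] n 216 xy 620.8 -429.8 LxW 49.5 23.1 ang 1.9 z 13.2
px [349. 272.] n 675 xy 490.3 -221.9 LxW 129.1 26.7 ang -17.6 z 14.9
px [388. 272.] n 686 xy 488.9 -307.1 LxW 128.7 27.6 ang -4.8 z 15.1
px [301. 280.] n 406 xy 471.4 -113.1 LxW 58.2 33.5 ang 18.1 z 25.9
px [264. 282.] n 419 xy 467.6 -32.8 LxW 57.0 33.2 ang -0.2 z 25.8
px [431. 352.] n 462 xy 319.8 -392.9 LxW 69.1 35.8 ang 89.0 z 31.8
holder
px [386. 196.] n 436 xy 645.3 -291.9 LxW 110.8 109.5 ang -12.2 z 83.5
front
px [153. 267.] n 1716 xy 508.6 205.0 LxW 253.0 101.7 ang 89.5 z 55.9
cab
px [159. 147.] n 8487 xy 785.3 199.0 LxW 262.6 246.7 ang 88.3 z 74.9
tray floor z 0.021878271437480556
(110, 230) [584.7 313.6  26.6]
(205, 230) [584.  101.5  18.8]
(160, 265) [504.2 189.7  59.6]
(100, 230) [ 5.882e+02  3.464e+02 -1.000e-01]
(155, 286) [459.9 202.8  44.9]
(155, 192) [663.  205.   64.6]
(155, 198) [657.8 216.4  21.7]
```

```bash
python3 - <<'E'
from h import *
im,d,P=cloud('top')
def rect(m,name):
    p=P[m]; 
    (c,s,a)=cv2.minAreaRect((p[:,:2]*1000).astype(np.float32));print(name,m.sum(),np.round(c,1),np.round(s,1),round(a,1),'pct x',np.percentile(p[:,0],[2,50,98]).round(4),'y',np.percentile(p[:,1],[1,50,99]).round(4))
Z=P[...,2];u=np.arange(560)[None]+0*Z;v=np.arange(420)[:,None]+0*Z
rect((Z>.058)&(Z<.07)&(v>258)&(v<275)&(u>90)&(u<220),'panel top')
rect((Z>.034)&(Z<.05)&(v>276)&(v<296)&(u>115)&(u<190),'handle')
fl=(abs(Z-.0219)<.003)&(v>200)&(v<255)&(u>112)&(u<208);rect(fl,'floor')
rect((abs(Z-.075)<.004)&(v>185)&(v<200)&(u>95)&(u<225),'cab front edge')
# yaw from panel top: fit line per column of its median
m=(Z>.058)&(Z<.07)&(v>258)&(v<275)&(u>90)&(u<220)
k=np.polyfit(P[m][:,1],P[m][:,0],1);print('panel x = %.4f + %.4f*y'%(k[1],k[0]))
# cabinet front edge: per column lowest v with Z>.07
e=np.array([P[np.where((Z[:210,c]>.071)&(Z[:210,c]<.08))[0].max(),c] for c in range(108,215,3)])
k=np.polyfit(e[:,1],e[:,0],1);print('cab front x = %.4f + %.4f*y'%(k[1],k[0]))
E
```

```text
panel top 816 [505.4 205.5] [252.5  15.3] 88.5 pct x [0.497  0.505  0.5135] y [0.0814 0.204  0.3294]
handle 335 [468.5 206.1] [127.3  21.5] 89.6 pct x [0.4575 0.4639 0.4788] y [0.144  0.207  0.2686]
floor 4262 [590.9 206.2] [213.4 120.9] 89.6 pct x [0.5323 0.5909 0.6492] y [0.1024 0.2055 0.308 ]
cab front edge 680 [668. 202.] [260.3  14.7] 89.3 pct x [0.6602 0.6686 0.6753] y [0.0739 0.1905 0.3292]
panel x = 0.4997 + 0.0269*y
cab front x = 0.6575 + 0.0302*y
```

Emit:
send_rows --plan '[{"x": 40, "y": 30, "twist": 8, "fingers": 85}, {"x": 40, "y": 30, "twist": 8}, {"x": 40, "y": 40, "twist": 8}, {"x": 40, "y": 40, "twist": 8}, {"x": 40, "y": 40, "twist": 8}]'

```text
$.plan[0]: bad value
```

Emit:
send_rows --plan '[{"x": 30, "y": 40, "twist": 8, "z": -10}, {"x": 30, "y": 40, "twist": 8, "z": -10}, {"x": 20, "y": 40, "twist": 8, "z": -10}, {"x": 10, "y": 40, "twist": 8, "z": -10}, {"x": 0, "y": 40, "twist": 6}]'

```text
$.plan[0]: bad value
```

```bash
python3 -c "
from h import *;tool()"
```

```text
t 0.2 tcp [ 170.8 -574.9  222.7] yaxis deg 106.5 tilt [-0.     0.001 -1.   ] gap 85.2 F [-0.1  0.2  0.1] grip 0.0 q [-0.95  0.04  0.08 -0.   -1.62 -0.33]
```

Emit:
send_rows --plan '[{"x": 25, "y": 42, "z": 0, "twist": 6, "fingers": 85}, {"x": 25, "y": 42, "z": 0, "twist": 6, "fingers": 85}, {"x": 25, "y": 42, "z": 0, "twist": 6, "fingers": 85}, {"x": 25, "y": 42, "z": 0, "twist": 6, "fingers": 85}, {"x": 25, "y": 42, "z": 0, "twist": 6, "fingers": 85}]'

```text
t: 0.7
tool_pos: [0.2963, -0.3634, 0.2231]
eef_rot: [-0.397, 0.918, 0.0, 0.0]
wrist_force: [1.4, 0.1, 0.0]
finger_gap: 0.994
grip_force: 0.0
```

Emit:
send_rows --plan '[{"x": 25, "y": 42, "z": 0, "twist": 6, "fingers": 85}, {"x": 25, "y": 42, "z": -20, "twist": 6, "fingers": 85}, {"x": 25, "y": 42, "z": -20, "twist": 6, "fingers": 85}, {"x": 25, "y": 42, "z": -30, "twist": 6, "fingers": 85}, {"x": 25, "y": 42, "z": -30, "twist": 6, "fingers": 85}]'

```text
t: 1.2
tool_pos: [0.4125, -0.1685, 0.1325]
eef_rot: [-0.621, 0.784, -0.0, 0.001]
wrist_force: [1.4, -0.9, -0.9]
finger_gap: 0.996
grip_force: 0.0
```

Emit:
send_rows --plan '[{"x": 25, "y": 42, "z": -20, "twist": 6, "fingers": 85}, {"x": 20, "y": 40, "z": 0, "twist": 6, "fingers": 85}, {"x": 2, "y": 40, "z": 0, "twist": 1.3, "fingers": 85}, {"x": 0, "y": 0, "z": 0, "twist": 0, "fingers": 85}]'

```text
t: 1.6
tool_pos: [0.4577, -0.047, 0.1136]
eef_rot: [0.708, -0.706, -0.0, 0.0]
wrist_force: [0.2, 0.0, 0.7]
finger_gap: 0.995
grip_force: 0.0
```

```bash
python3 -c "
from h import *;tool()"
```

```text
t 1.6 tcp [457.7 -47.  113.6] yaxis deg -179.8 tilt [-0.001  0.    -1.   ] gap 85.0 F [0.2 0.  0.7] grip 0.0 q [ 0.34 -0.33 -0.45 -0.   -1.46 -0.34]
```

Emit:
send_rows --plan '[{"x": 10, "y": 14, "z": -30, "twist": 0, "fingers": 85}, {"x": 0, "y": 0, "z": -40, "twist": 0, "fingers": 85}, {"x": 0, "y": 0, "z": -28, "twist": 0, "fingers": 85}, {"x": 0, "y": 0, "z": 0, "twist": 0, "fingers": 85}, {"x": 0, "y": 0, "z": 0, "twist": 0, "fingers": 40}]' --grip_force 40

```text
t: 2.1
tool_pos: [0.4677, -0.0372, 0.0171]
eef_rot: [-0.706, 0.708, -0.0, -0.0]
wrist_force: [0.8, -0.4, 0.6]
finger_gap: 0.848
grip_force: 0.0
```

Emit:
send_rows --plan '[{"x": 0, "y": 0, "z": 0, "twist": 0, "fingers": 40}, {"x": 0, "y": 0, "z": 0, "twist": 0, "fingers": 40}, {"x": 0, "y": 0, "z": 0, "twist": 0, "fingers": 40}]'

```text
t: 2.4
tool_pos: [0.4682, -0.0365, 0.0175]
eef_rot: [-0.706, 0.708, -0.001, 0.001]
wrist_force: [0.6, 1.6, -0.1]
finger_gap: 0.467
grip_force: 0.0
```

```bash
python3 -c "
from h import *;tool()"
```

```text
t 2.4 tcp [468.2 -36.5  17.5] yaxis deg 179.8 tilt [ 0.002  0.001 -1.   ] gap 39.9 F [ 0.6  1.6 -0.1] grip 0.0 q [ 0.35 -0.25 -0.56  0.   -1.26 -0.36]
```

```bash
python3 - <<'E'
from h import *
tool()
im,d,P=cloud('top');cv2.imwrite('pics/b1.png',cv2.resize(im[150:320,200:400,::-1],None,fx=3,fy=3))
E
```

```text
t 2.4 tcp [468.2 -36.5  17.5] yaxis deg 179.8 tilt [ 0.002  0.001 -1.   ] gap 39.9 F [ 0.6  1.6 -0.1] grip 0.0 q [ 0.35 -0.25 -0.56  0.   -1.26 -0.36]
```

View pics/b1.png

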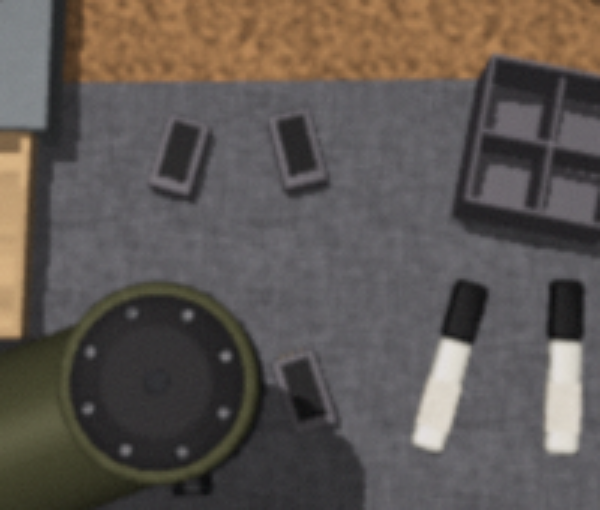

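The wrist hides the target pack from the top view (crop 157,380). The other three packs and both markers haven't moved. I'll check with the scene camera.

```bash
python3 - <<'E'
from h import *
im,d,P=cloud('scene');cv2.imwrite('pics/b2.png',cv2.resize(im[90:290,120:370,::-1],None,fx=3,fy=3))
E
```

```text
(no output)
```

View pics/b2.png

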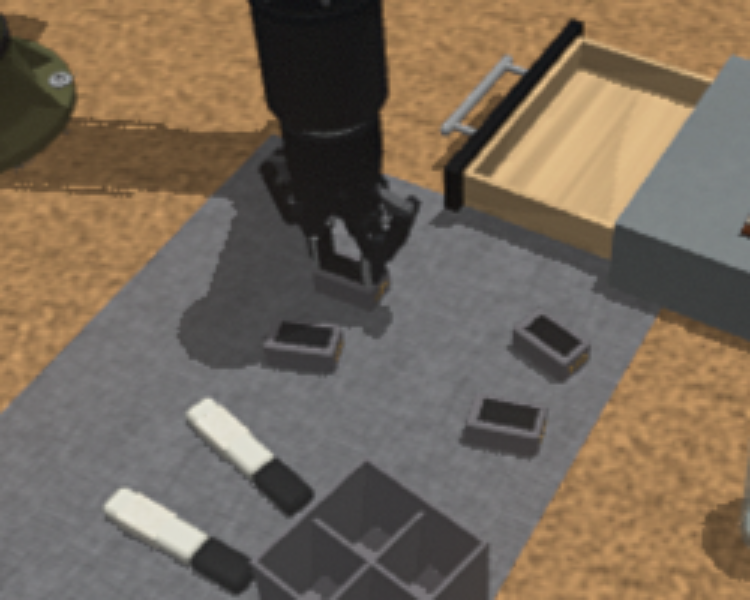

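Both fingertips seem to be standing on or behind the pack top (crop 325,250 and 370,265). I'll measure it.

```bash
python3 - <<'E'
from h import *
tool()
im,d,P=cloud('scene')
Q=(P*1000).round(0).astype(int)
for y in range(215,300,6):
    v=90+y//3
    print(v,[tuple(Q[v,u]) for u in range(222,252,3)])
E
```

```text
t 2.5 tcp [467.9 -36.5  16.9] yaxis deg 179.8 tilt [ 0.001  0.    -1.   ] gap 40.3 F [-0.9 -0.1 -0.4] grip 0.0 q [ 0.35 -0.25 -0.56  0.   -1.26 -0.36]
161 [(np.int64(448), np.int64(-55), np.int64(97)), (np.int64(455), np.int64(-53), np.int64(99)), (np.int64(459), np.int64(-47), np.int64(95)), (np.int64(469), np.int64(-48), np.int64(101)), (np.int64(484), np.int64(-57), np.int64(114)), (np.int64(492), np.int64(-56), np.int64(117)), (np.int64(495), np.int64(-49), np.int64(112)), (np.int64(489), np.int64(-28), np.int64(93)), (np.int64(496), np.int64(-26), np.int64(93)), (np.int64(515), np.int64(-42), np.int64(115))]
163 [(np.int64(445), np.int64(-53), np.int64(88)), (np.int64(453), np.int64(-52), np.int64(90)), (np.int64(448), np.int64(-33), np.int64(72)), (np.int64(407), np.int64(34), np.int64(-2)), (np.int64(482), np.int64(-56), np.int64(106)), (np.int64(490), np.int64(-55), np.int64(109)), (np.int64(491), np.int64(-44), np.int64(100)), (np.int64(494), np.int64(-37), np.int64(95)), (np.int64(497), np.int64(-29), np.int64(90)), (np.int64(519), np.int64(-48), np.int64(115))]
165 [(np.in
[... 5303 characters left out ...]
t64(14)), (np.int64(480), np.int64(-52), np.int64(20)), (np.int64(487), np.int64(-49), np.int64(20)), (np.int64(495), np.int64(-48), np.int64(23)), (np.int64(497), np.int64(-38), np.int64(14)), (np.int64(496), np.int64(-23), np.int64(0))]
189 [(np.int64(437), np.int64(-59), np.int64(-2)), (np.int64(445), np.int64(-57), np.int64(0)), (np.int64(451), np.int64(-52), np.int64(-1)), (np.int64(458), np.int64(-48), np.int64(-2)), (np.int64(470), np.int64(-52), np.int64(7)), (np.int64(478), np.int64(-50), np.int64(9)), (np.int64(485), np.int64(-48), np.int64(11)), (np.int64(494), np.int64(-47), np.int64(14)), (np.int64(498), np.int64(-40), np.int64(10)), (np.int64(499), np.int64(-28), np.int64(-1))]
```

Emit:
send_rows --plan '[{"x": 0, "y": 0, "z": 40, "twist": 0, "fingers": 40}, {"x": 0, "y": 0, "z": 40, "twist": 0, "fingers": 40}, {"x": 0, "y": 0, "z": 0, "twist": 0, "fingers": 40}, {"x": 0, "y": 0, "z": 0, "twist": 0, "fingers": 40}]'

```text
t: 2.95
tool_pos: [0.4681, -0.0363, 0.0973]
eef_rot: [-0.706, 0.708, -0.0, 0.001]
wrist_force: [0.2, -0.8, -2.0]
finger_gap: 0.465
grip_force: 0.0
```

```bash
python3 - <<'E'
from h import *
tool()
im,d,P=cloud('scene');cv2.imwrite('pics/b3.png',cv2.resize(im[90:290,120:370,::-1],None,fx=3,fy=3))
o=observe()['tool_pos']
m=(abs(P[...,0]-o[0])<.07)&(abs(P[...,1]-o[1])<.03)&(P[...,2]>.035)&(P[...,2]<.2)
p=P[m]*1000
for a,b in((400,468),(468,540)):
    q=p[(p[:,0]>a)&(p[:,0]<b)];q=q[q[:,2].argsort()];print('finger lowest',q[:12:3].round(0).tolist())
E
```

```text
t 2.95 tcp [468.1 -36.3  97.3] yaxis deg 179.8 tilt [ 0.002  0.001 -1.   ] gap 39.7 F [ 0.2 -0.8 -2. ] grip 0.0 q [ 0.35 -0.3  -0.46 -0.   -1.42 -0.36]
finger lowest [[448.0, -45.0, 105.0], [450.0, -39.0, 108.0], [448.0, -45.0, 109.0], [441.0, -47.0, 110.0]]
finger lowest [[495.0, -41.0, 105.0], [495.0, -45.0, 109.0], [495.0, -45.0, 112.0], [500.0, -44.0, 114.0]]
```

View pics/b3.png

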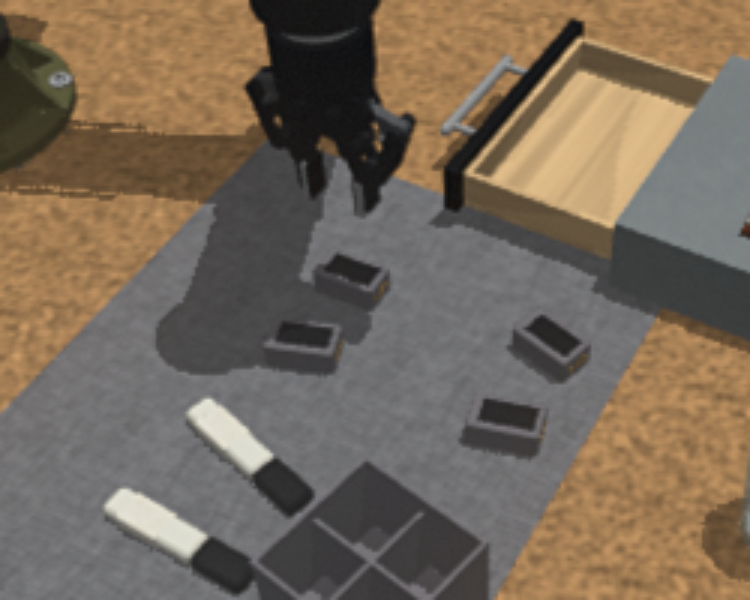

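The fingertips sit about 7 mm above the reported TCP at this opening, so I have to go lower. All packs are still in place.

Emit:
send_rows --plan '[{"x": 0, "y": 3, "z": 0, "twist": 0, "fingers": 74}, {"x": 0, "y": 0, "z": -20, "twist": 0, "fingers": 74}, {"x": 0, "y": 0, "z": -35, "twist": 0, "fingers": 74}, {"x": 0, "y": 0, "z": -25, "twist": 0, "fingers": 74}, {"x": 0, "y": 0, "z": -15, "twist": 0, "fingers": 74}]'

```text
t: 3.5
tool_pos: [0.4653, -0.0339, -0.0025]
eef_rot: [-0.706, 0.708, 0.001, -0.002]
wrist_force: [0.4, -0.6, 0.1]
finger_gap: 0.867
grip_force: 0.0
```

Emit:
send_rows --plan '[{"x": 0, "y": 0, "z": 0, "twist": 0, "fingers": 74}, {"x": 0, "y": 0, "z": 0, "twist": 0, "fingers": 40}, {"x": 0, "y": 0, "z": 0, "twist": 0, "fingers": 40}, {"x": 0, "y": 0, "z": 0, "twist": 0, "fingers": 40}]'

```text
t: 3.9
tool_pos: [0.468, -0.0334, 0.002]
eef_rot: [-0.706, 0.708, -0.0, 0.001]
wrist_force: [-0.2, 0.2, -0.6]
finger_gap: 0.666
grip_force: 44.1
```

```bash
python3 -c "
from h import *;tool()"
```

```text
t 3.9 tcp [468.  -33.4   2. ] yaxis deg 179.8 tilt [ 0.001  0.    -1.   ] gap 56.9 F [-0.2  0.2 -0.6] grip 44.1 q [ 0.36 -0.24 -0.58 -0.   -1.23 -0.36]
```

Emit:
send_rows --plan '[{"x": 0, "y": 0, "z": 40, "twist": 0, "fingers": 40}, {"x": 0, "y": 0, "z": 40, "twist": 0, "fingers": 40}, {"x": 15, "y": 30, "z": 10, "twist": -1.4, "fingers": 40}, {"x": 15, "y": 35, "z": 0, "twist": 0, "fingers": 40}, {"x": 15, "y": 35, "z": 0, "twist": 0, "fingers": 40}]'

```text
t: 4.4
tool_pos: [0.5133, 0.0678, 0.0925]
eef_rot: [-0.697, 0.717, -0.0, 0.001]
wrist_force: [-0.2, -0.6, -1.6]
finger_gap: 0.664
grip_force: 44.2
```

Emit:
send_rows --plan '[{"x": 15, "y": 40, "z": 0, "twist": 0, "fingers": 40}, {"x": 15, "y": 40, "z": 0, "twist": 0, "fingers": 40}, {"x": 15, "y": 40, "z": 0, "twist": 0, "fingers": 40}, {"x": 15, "y": 40, "z": 0, "twist": 0, "fingers": 40}, {"x": 14, "y": 41, "z": 0, "twist": 0, "fingers": 40}]'

```text
t: 4.9
tool_pos: [0.587, 0.2692, 0.0915]
eef_rot: [-0.697, 0.717, 0.0, 0.0]
wrist_force: [0.7, 0.2, 0.9]
finger_gap: 0.668
grip_force: 44.2
```

Emit:
send_rows --plan '[{"x": 0, "y": 0, "z": 0, "twist": 0, "fingers": 40}, {"x": 0, "y": 0, "z": 0, "twist": 0, "fingers": 40}]'

```text
t: 5.1
tool_pos: [0.5863, 0.2682, 0.0904]
eef_rot: [-0.698, 0.716, 0.0, -0.001]
wrist_force: [0.1, -0.8, -1.0]
finger_gap: 0.666
grip_force: 44.2
```

```bash
python3 -c "
from h import *;tool()"
```

```text
t 5.1 tcp [586.3 268.2  90.4] yaxis deg 178.5 tilt [-0.001 -0.001 -1.   ] gap 56.9 F [ 0.1 -0.8 -1. ] grip 44.2 q [ 0.74  0.18 -0.   -0.   -1.39 -0.76]
```

Emit:
send_rows --plan '[{"x": 0, "y": 0, "z": -30, "twist": 0, "fingers": 40}, {"x": 0, "y": 0, "z": -25, "twist": 0, "fingers": 40}, {"x": 0, "y": 0, "z": -11, "twist": 0, "fingers": 40}, {"x": 0, "y": 0, "z": 0, "twist": 0, "fingers": 40}, {"x": 0, "y": 0, "z": 0, "twist": 0, "fingers": 66}]'

```text
t: 5.6
tool_pos: [0.587, 0.267, 0.0265]
eef_rot: [-0.697, 0.717, -0.0, 0.001]
wrist_force: [-0.8, 0.4, 0.8]
finger_gap: 0.768
grip_force: 0.0
```

Emit:
send_rows --plan '[{"x": 0, "y": 0, "z": 0, "twist": 0, "fingers": 74}, {"x": 0, "y": 0, "z": 0, "twist": 0, "fingers": 74}, {"x": 0, "y": 0, "z": 35, "twist": 0, "fingers": 74}, {"x": 0, "y": 0, "z": 40, "twist": 0, "fingers": 74}]'

```text
t: 6.0
tool_pos: [0.5855, 0.2667, 0.0993]
eef_rot: [-0.697, 0.717, 0.0, -0.002]
wrist_force: [0.4, 1.4, -0.1]
finger_gap: 0.866
grip_force: 0.0
```

Emit:
send_rows --plan '[{"x": 10, "y": -40, "z": 0, "twist": 3, "fingers": 74}, {"x": 10, "y": -40, "z": 0, "twist": 3, "fingers": 74}, {"x": 10, "y": -40, "z": 0, "twist": 3, "fingers": 74}, {"x": 10, "y": -40, "z": 0, "twist": 0, "fingers": 74}, {"x": 10, "y": -40, "z": 0, "twist": 0, "fingers": 74}]'

```text
t: 6.5
tool_pos: [0.6368, 0.0659, 0.1008]
eef_rot: [0.752, -0.66, 0.0, -0.0]
wrist_force: [1.5, 1.5, -0.5]
finger_gap: 0.867
grip_force: 0.0
```

```bash
python3 -c "
from h import *;tool()
im,d,P=cloud('top');blobs(P,d,.040,.0505,(112,200,208,262));blobs(P,d,.019,.04,(225,180,340,300),150);cv2.imwrite('pics/c1.png',im[150:310,60:420,::-1])"
```

```text
t 6.5 tcp [636.8  65.9 100.8] yaxis deg -172.5 tilt [ 0.001  0.    -1.   ] gap 74.1 F [ 1.5  1.5 -0.5] grip 0.0 q [ 0.42  0.16 -0.    0.   -1.4  -0.28]
px [128. 228.] n 386 xy 586.8 268.0 LxW 58.1 35.1 ang -0.5 z 47.6
px [299. 199.] n 381 xy 652.4 -110.4 LxW 57.5 34.2 ang 13.5 z 25.6
px [259. 201.] n 379 xy 648.8 -21.2 LxW 58.1 34.3 ang -16.5 z 25.8
px [301. 280.] n 408 xy 471.0 -113.2 LxW 57.2 33.7 ang 17.8 z 25.7
```

Emit:
send_rows --plan '[{"x": 3, "y": -22, "z": 0, "twist": -8, "fingers": 74}, {"x": 3, "y": -22, "z": 0, "twist": -8, "fingers": 74}, {"x": 3, "y": -22, "z": 0, "twist": -8, "fingers": 74}, {"x": 3, "y": -21, "z": 0, "twist": -0.3, "fingers": 74}, {"x": 0, "y": 0, "z": 0, "twist": 0, "fingers": 74}]'

```text
t: 7.05
tool_pos: [0.6486, -0.0218, 0.1005]
eef_rot: [-0.595, 0.804, -0.0, -0.0]
wrist_force: [0.1, 0.2, 0.2]
finger_gap: 0.872
grip_force: 0.0
```

```bash
python3 -c "
from h import *;tool()"
```

```text
t 7.05 tcp [648.6 -21.8 100.5] yaxis deg 163.0 tilt [ 0. -0. -1.] gap 74.4 F [0.1 0.2 0.2] grip 0.0 q [ 0.27  0.19  0.02  0.   -1.4  -0.57]
```

Emit:
send_rows --plan '[{"x": 0, "y": 0, "z": -40, "twist": 0, "fingers": 74}, {"x": 0, "y": 0, "z": -35, "twist": 0, "fingers": 74}, {"x": 0, "y": 0, "z": -24, "twist": 0, "fingers": 74}, {"x": 0, "y": 0, "z": 0, "twist": 0, "fingers": 74}, {"x": 0, "y": 0, "z": 0, "twist": 0, "fingers": 40}]'

```text
t: 7.55
tool_pos: [0.6489, -0.0193, 0.0021]
eef_rot: [-0.596, 0.803, -0.0, -0.0]
wrist_force: [0.7, 0.2, 0.8]
finger_gap: 0.719
grip_force: 0.0
```

Emit:
send_rows --plan '[{"x": 0, "y": 0, "z": 0, "twist": 0, "fingers": 40}, {"x": 0, "y": 0, "z": 0, "twist": 0, "fingers": 40}, {"x": 0, "y": 0, "z": 0, "twist": 0, "fingers": 40}, {"x": 0, "y": 0, "z": 40, "twist": 0, "fingers": 40}, {"x": 0, "y": 0, "z": 40, "twist": 0, "fingers": 40}]'

```text
t: 8.05
tool_pos: [0.6474, -0.0198, 0.0808]
eef_rot: [-0.596, 0.803, 0.001, -0.002]
wrist_force: [0.1, 0.7, -0.5]
finger_gap: 0.667
grip_force: 44.4
```

Emit:
send_rows --plan '[{"x": -15, "y": 0, "z": 10, "twist": 5, "fingers": 40}, {"x": -15, "y": 40, "z": 0, "twist": 5, "fingers": 40}, {"x": -15, "y": 40, "z": 0, "twist": 5.4, "fingers": 40}, {"x": -15, "y": 40, "z": 0, "twist": 0, "fingers": 40}, {"x": -3, "y": 40, "z": 0, "twist": 0, "fingers": 40}]'

```text
t: 8.55
tool_pos: [0.5843, 0.1418, 0.0918]
eef_rot: [-0.698, 0.716, 0.0, 0.0]
wrist_force: [1.7, -0.0, -0.7]
finger_gap: 0.665
grip_force: 44.4
```

Emit:
send_rows --plan '[{"x": 0, "y": 40, "z": 0, "twist": 0, "fingers": 40}, {"x": 0, "y": 40, "z": 0, "twist": 0, "fingers": 40}, {"x": 0, "y": 7, "z": 0, "twist": 0, "fingers": 40}, {"x": 0, "y": 0, "z": 0, "twist": 0, "fingers": 40}]'

```text
t: 8.95
tool_pos: [0.5851, 0.2286, 0.0909]
eef_rot: [-0.699, 0.715, 0.0, -0.0]
wrist_force: [0.3, -0.6, -2.2]
finger_gap: 0.662
grip_force: 44.4
```

```bash
python3 -c "
from h import *;tool()"
```

```text
t 8.95 tcp [585.1 228.6  90.9] yaxis deg 178.7 tilt [-0.001 -0.    -1.   ] gap 56.5 F [ 0.3 -0.6 -2.2] grip 44.4 q [ 0.69  0.14 -0.05 -0.   -1.38 -0.71]
```

Emit:
send_rows --plan '[{"x": 0, "y": -2.5, "z": -30, "twist": 0, "fingers": 40}, {"x": 0, "y": 0, "z": -25, "twist": 0, "fingers": 40}, {"x": 0, "y": 0, "z": -10.5, "twist": 0, "fingers": 40}, {"x": 0, "y": 0, "z": 0, "twist": 0, "fingers": 40}, {"x": 0, "y": 0, "z": 0, "twist": 0, "fingers": 66}]'

```text
t: 9.45
tool_pos: [0.5861, 0.2241, 0.0266]
eef_rot: [-0.698, 0.716, -0.0, 0.0]
wrist_force: [0.3, -0.4, 0.1]
finger_gap: 0.774
grip_force: 0.0
```

Emit:
send_rows --plan '[{"x": 0, "y": 0, "z": 0, "twist": 0, "fingers": 74}, {"x": 0, "y": 0, "z": 0, "twist": 0, "fingers": 74}, {"x": 0, "y": 0, "z": 35, "twist": 0, "fingers": 74}, {"x": 0, "y": 0, "z": 40, "twist": 0, "fingers": 74}]'

```text
t: 9.85
tool_pos: [0.5845, 0.2242, 0.0999]
eef_rot: [-0.698, 0.716, 0.0, -0.002]
wrist_force: [0.7, 0.1, 0.5]
finger_gap: 0.861
grip_force: 0.0
```

Emit:
send_rows --plan '[{"x": 8, "y": -40, "z": 0, "twist": 5, "fingers": 74}, {"x": 8, "y": -40, "z": 0, "twist": 5, "fingers": 74}, {"x": 8, "y": -40, "z": 0, "twist": 5, "fingers": 74}, {"x": 8, "y": -40, "z": 0, "twist": 0, "fingers": 74}, {"x": 8, "y": -40, "z": 0, "twist": 0, "fingers": 74}]'

```text
t: 10.35
tool_pos: [0.6257, 0.0234, 0.1012]
eef_rot: [0.786, -0.619, 0.0, -0.0]
wrist_force: [1.5, 0.6, -0.3]
finger_gap: 0.864
grip_force: 0.0
```

Emit:
send_rows --plan '[{"x": 9, "y": -40, "z": 0, "twist": 0, "fingers": 74}, {"x": 9, "y": -40, "z": 0, "twist": 0, "fingers": 74}, {"x": 9, "y": -40, "z": 0, "twist": 0, "fingers": 74}, {"x": 0, "y": -16, "z": 0, "twist": 0, "fingers": 74}, {"x": 0, "y": 0, "z": 0, "twist": 0, "fingers": 74}]'

```text
t: 10.85
tool_pos: [0.6523, -0.1134, 0.1006]
eef_rot: [0.785, -0.62, -0.0, 0.0]
wrist_force: [0.4, 0.6, -0.0]
finger_gap: 0.867
grip_force: 0.0
```

```bash
python3 -c "
from h import *;tool()
im,d,P=cloud('top');blobs(P,d,.040,.0505,(112,200,208,262))"
```

```text
t 10.85 tcp [ 652.3 -113.4  100.6] yaxis deg -166.6 tilt [-0. -0. -1.] gap 74.1 F [ 0.4  0.6 -0. ] grip 0.0 q [ 0.13  0.22  0.06  0.   -1.41  0.1 ]
px [127. 228.] n 348 xy 589.2 268.5 LxW 58.1 33.1 ang 0.7 z 47.6
```

Emit:
send_rows --plan '[{"x": 0, "y": 2, "z": -40, "twist": 0, "fingers": 74}, {"x": 0, "y": 0, "z": -35, "twist": 0, "fingers": 74}, {"x": 0, "y": 0, "z": -24, "twist": 0, "fingers": 74}, {"x": 0, "y": 0, "z": 0, "twist": 0, "fingers": 74}, {"x": 0, "y": 0, "z": 0, "twist": 0, "fingers": 40}]'

```text
t: 11.4
tool_pos: [0.6529, -0.1082, 0.0027]
eef_rot: [0.786, -0.618, 0.0, 0.0]
wrist_force: [0.3, -0.2, 0.6]
finger_gap: 0.719
grip_force: 0.0
```

Emit:
send_rows --plan '[{"x": 0, "y": 0, "z": 0, "twist": 0, "fingers": 40}, {"x": 0, "y": 0, "z": 0, "twist": 0, "fingers": 40}, {"x": 0, "y": 0, "z": 0, "twist": 0, "fingers": 40}, {"x": 0, "y": 0, "z": 40, "twist": 0, "fingers": 40}, {"x": 0, "y": 0, "z": 40, "twist": 0, "fingers": 40}]'

```text
t: 11.9
tool_pos: [0.6514, -0.1092, 0.0814]
eef_rot: [0.786, -0.619, -0.001, 0.001]
wrist_force: [0.9, 0.1, -0.6]
finger_gap: 0.668
grip_force: 44.4
```

```bash
python3 -c "
from h import *;tool()
im,d,P=cloud('top');blobs(P,d,.035,.0505,(112,200,208,262));cv2.imwrite('pics/c2.png',cv2.resize(im[150:310,90:410,::-1],None,fx=2,fy=2))"
```

```text
t 11.9 tcp [ 651.4 -109.2   81.4] yaxis deg -166.5 tilt [-0.003 -0.    -1.   ] gap 57.1 F [ 0.9  0.1 -0.6] grip 44.4 q [ 0.14  0.23  0.03 -0.   -1.38  0.1 ]
px [128. 227.] n 372 xy 589.0 267.4 LxW 57.6 34.4 ang 0.5 z 47.5
```

View pics/c2.png

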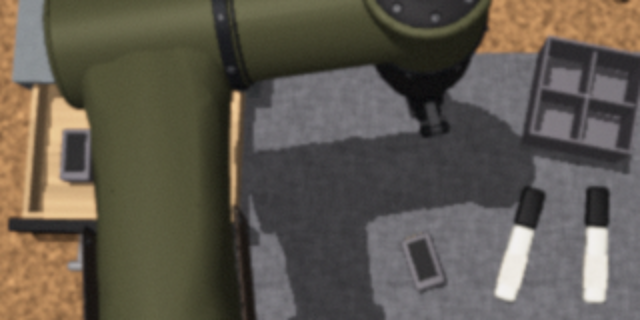

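The arm covers the second pack in the drawer; the first is at crop (76,155). The held pack, the last pack and both markers are as expected.

Emit:
send_rows --plan '[{"x": -15, "y": 10, "z": 10, "twist": -5, "fingers": 40}, {"x": -15, "y": 40, "z": 0, "twist": -5, "fingers": 40}, {"x": -15, "y": 40, "z": 0, "twist": -5.2, "fingers": 40}, {"x": -15, "y": 40, "z": 0, "twist": 0, "fingers": 40}, {"x": -6, "y": 40, "z": 0, "twist": 0, "fingers": 40}]'

```text
t: 12.45
tool_pos: [0.5855, 0.0622, 0.0922]
eef_rot: [-0.697, 0.717, -0.0, 0.001]
wrist_force: [1.2, 0.4, -1.0]
finger_gap: 0.664
grip_force: 44.4
```

Emit:
send_rows --plan '[{"x": 0, "y": 40, "z": 0, "twist": 0, "fingers": 40}, {"x": 0, "y": 40, "z": 0, "twist": 0, "fingers": 40}, {"x": 0, "y": 40, "z": 0, "twist": 0, "fingers": 40}, {"x": 0, "y": 3, "z": 0, "twist": 0, "fingers": 40}, {"x": 0, "y": 0, "z": 0, "twist": 0, "fingers": 40}]'

```text
t: 12.95
tool_pos: [0.5863, 0.1849, 0.0915]
eef_rot: [-0.697, 0.717, 0.0, -0.0]
wrist_force: [-0.5, 0.5, -1.5]
finger_gap: 0.666
grip_force: 44.4
```

```bash
python3 -c "
from h import *;tool()
im,d,P=cloud('scene');cv2.imwrite('pics/c3.png',cv2.resize(im[90:210,240:400,::-1],None,fx=4,fy=4))"
```

```text
t 12.95 tcp [586.3 184.9  91.5] yaxis deg 178.4 tilt [-0. -0. -1.] gap 56.8 F [-0.5  0.5 -1.5] grip 44.4 q [ 0.63  0.1  -0.09 -0.   -1.38 -0.66]
```

View pics/c3.png

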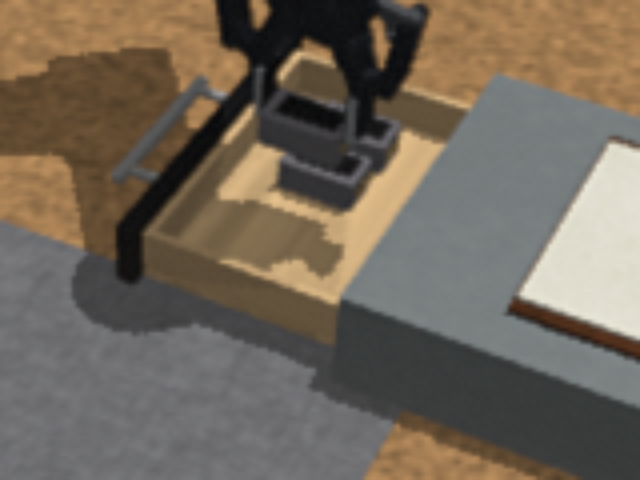

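Two packs lie side by side in the tray (crop 320,175 and 375,140) and the third is held above them. Now I'll lower it.

Emit:
send_rows --plan '[{"x": 0, "y": -1, "z": -30, "twist": 0, "fingers": 40}, {"x": 0, "y": 0, "z": -25, "twist": 0, "fingers": 40}, {"x": 0, "y": 0, "z": -11, "twist": 0, "fingers": 40}, {"x": 0, "y": 0, "z": 0, "twist": 0, "fingers": 40}, {"x": 0, "y": 0, "z": 0, "twist": 0, "fingers": 66}]'

```text
t: 13.5
tool_pos: [0.587, 0.1821, 0.0264]
eef_rot: [-0.696, 0.718, -0.0, 0.0]
wrist_force: [0.2, 0.3, -0.0]
finger_gap: 0.77
grip_force: 0.0
```

Emit:
send_rows --plan '[{"x": 0, "y": 0, "z": 0, "twist": 0, "fingers": 74}, {"x": 0, "y": 0, "z": 0, "twist": 0, "fingers": 74}, {"x": 0, "y": 0, "z": 35, "twist": 0, "fingers": 74}, {"x": 0, "y": 0, "z": 40, "twist": 0, "fingers": 74}]'

```text
t: 13.9
tool_pos: [0.5854, 0.1822, 0.0997]
eef_rot: [-0.697, 0.717, 0.001, -0.002]
wrist_force: [1.9, 0.8, 0.3]
finger_gap: 0.868
grip_force: 0.0
```

Emit:
send_rows --plan '[{"x": -14, "y": -37, "z": 0, "twist": 5, "fingers": 74}, {"x": -14, "y": -37, "z": 0, "twist": 5, "fingers": 74}, {"x": -14, "y": -37, "z": 0, "twist": 5, "fingers": 74}, {"x": -14, "y": -37, "z": 0, "twist": 4.6, "fingers": 74}, {"x": -14, "y": -37, "z": 0, "twist": 0, "fingers": 74}]'

```text
t: 14.4
tool_pos: [0.5158, -0.0034, 0.1011]
eef_rot: [0.81, -0.587, 0.0, -0.0]
wrist_force: [0.9, -0.4, -0.6]
finger_gap: 0.866
grip_force: 0.0
```

Emit:
send_rows --plan '[{"x": -14, "y": -37, "z": 0, "twist": 0, "fingers": 74}, {"x": -14, "y": -37, "z": 0, "twist": 0, "fingers": 74}, {"x": -14, "y": -37, "z": 0, "twist": 0, "fingers": 74}, {"x": -3, "y": -1, "z": 0, "twist": 0, "fingers": 74}, {"x": 0, "y": 0, "z": 0, "twist": 0, "fingers": 74}]'

```text
t: 14.9
tool_pos: [0.4712, -0.1148, 0.1011]
eef_rot: [0.808, -0.589, 0.0, -0.0]
wrist_force: [-0.6, 0.5, 0.1]
finger_gap: 0.869
grip_force: 0.0
```

```bash
python3 -c "
from h import *;tool()
im,d,P=cloud('top');blobs(P,d,.040,.0505,(112,200,208,262))"
```

```text
t 14.9 tcp [ 471.2 -114.8  101.1] yaxis deg -162.2 tilt [ 0.001  0.    -1.   ] gap 74.3 F [-0.6  0.5  0.1] grip 0.0 q [ 0.18 -0.26 -0.41 -0.   -1.42  0.13]
px [128. 226.] n 376 xy 592.0 267.4 LxW 56.2 35.0 ang 0.2 z 47.6
px [149. 227.] n 380 xy 588.7 221.0 LxW 58.1 34.0 ang -1.1 z 47.5
px [168. 228.] n 366 xy 587.0 179.5 LxW 56.0 34.4 ang -0.4 z 47.5
```

Emit:
send_rows --plan '[{"x": 0, "y": 0, "z": -40, "twist": 0, "fingers": 74}, {"x": 0, "y": 0, "z": -35, "twist": 0, "fingers": 74}, {"x": 0, "y": 0, "z": -24, "twist": 0, "fingers": 74}, {"x": 0, "y": 0, "z": 0, "twist": 0, "fingers": 74}, {"x": 0, "y": 0, "z": 0, "twist": 0, "fingers": 40}]'

```text
t: 15.45
tool_pos: [0.4721, -0.1136, 0.0024]
eef_rot: [0.809, -0.588, 0.0, 0.0]
wrist_force: [0.8, 0.6, 0.1]
finger_gap: 0.715
grip_force: 0.0
```

Emit:
send_rows --plan '[{"x": 0, "y": 0, "z": 0, "twist": 0, "fingers": 40}, {"x": 0, "y": 0, "z": 0, "twist": 0, "fingers": 40}, {"x": 0, "y": 0, "z": 0, "twist": 0, "fingers": 40}, {"x": 0, "y": 0, "z": 40, "twist": 0, "fingers": 40}, {"x": 0, "y": 0, "z": 40, "twist": 0, "fingers": 40}]'

```text
t: 15.95
tool_pos: [0.4705, -0.1142, 0.0819]
eef_rot: [0.809, -0.588, -0.001, 0.001]
wrist_force: [1.5, 0.3, 0.1]
finger_gap: 0.666
grip_force: 44.2
```

Emit:
send_rows --plan '[{"x": 15, "y": 15, "z": 10, "twist": -6, "fingers": 40}, {"x": 15, "y": 35, "z": 0, "twist": -6, "fingers": 40}, {"x": 15, "y": 35, "z": 0, "twist": -6, "fingers": 40}, {"x": 15, "y": 35, "z": 0, "twist": -1.4, "fingers": 40}, {"x": 15, "y": 35, "z": 0, "twist": 0, "fingers": 40}]'

```text
t: 16.45
tool_pos: [0.5469, 0.0423, 0.092]
eef_rot: [-0.698, 0.716, -0.0, 0.0]
wrist_force: [0.0, -0.5, -0.5]
finger_gap: 0.666
grip_force: 44.2
```

Emit:
send_rows --plan '[{"x": 15, "y": 35, "z": 0, "twist": 0, "fingers": 40}, {"x": 15, "y": 35, "z": 0, "twist": 0, "fingers": 40}, {"x": 10, "y": 26, "z": 0, "twist": 0, "fingers": 40}, {"x": 0, "y": 0, "z": 0, "twist": 0, "fingers": 40}, {"x": 0, "y": 0, "z": 0, "twist": 0, "fingers": 40}]'

```text
t: 16.95
tool_pos: [0.5863, 0.1372, 0.0913]
eef_rot: [-0.698, 0.716, 0.0, -0.001]
wrist_force: [-0.1, 0.0, -1.0]
finger_gap: 0.667
grip_force: 44.2
```

```bash
python3 -c "
from h import *;tool()"
```

```text
t 16.95 tcp [586.3 137.2  91.3] yaxis deg 178.6 tilt [-0.001 -0.    -1.   ] gap 57.0 F [-0.1  0.  -1. ] grip 44.2 q [ 0.56  0.07 -0.12 -0.   -1.38 -0.59]
```

Emit:
send_rows --plan '[{"x": 0, "y": 1, "z": -30, "twist": 0, "fingers": 40}, {"x": 0, "y": 0, "z": -25, "twist": 0, "fingers": 40}, {"x": 0, "y": 0, "z": -11, "twist": 0, "fingers": 40}, {"x": 0, "y": 0, "z": 0, "twist": 0, "fingers": 40}, {"x": 0, "y": 0, "z": 0, "twist": 0, "fingers": 66}]'

```text
t: 17.45
tool_pos: [0.5868, 0.1373, 0.0266]
eef_rot: [-0.698, 0.716, -0.0, 0.0]
wrist_force: [-0.4, -0.4, 0.1]
finger_gap: 0.774
grip_force: 0.0
```

Emit:
send_rows --plan '[{"x": 0, "y": 0, "z": 0, "twist": 0, "fingers": 74}, {"x": 0, "y": 0, "z": 0, "twist": 0, "fingers": 74}, {"x": 0, "y": 0, "z": 35, "twist": 0, "fingers": 74}, {"x": 0, "y": 0, "z": 40, "twist": 0, "fingers": 74}]'

```text
t: 17.85
tool_pos: [0.5853, 0.1373, 0.0998]
eef_rot: [-0.698, 0.716, 0.001, -0.002]
wrist_force: [0.9, 0.7, 1.2]
finger_gap: 0.868
grip_force: 0.0
```

Emit:
send_rows --plan '[{"x": -12, "y": -35, "z": 0, "twist": 7.4, "fingers": 60}, {"x": -12, "y": -35, "z": 0, "twist": 7.4, "fingers": 60}, {"x": -12, "y": -35, "z": 0, "twist": 7.4, "fingers": 60}, {"x": -12, "y": -35, "z": 0, "twist": 7.4, "fingers": 60}, {"x": -12, "y": -35, "z": 0, "twist": 7.4, "fingers": 60}]'

```text
t: 18.35
tool_pos: [0.5259, -0.0383, 0.1011]
eef_rot: [0.891, -0.455, 0.0, -0.0]
wrist_force: [1.1, -0.6, -0.8]
finger_gap: 0.704
grip_force: 0.0
```

Emit:
send_rows --plan '[{"x": -12, "y": -35, "z": 0, "twist": 7.4, "fingers": 60}, {"x": -12, "y": -35, "z": 0, "twist": 7.4, "fingers": 60}, {"x": -12, "y": -25, "z": 0, "twist": 7.4, "fingers": 60}, {"x": -12, "y": 0, "z": 0, "twist": 7.4, "fingers": 60}, {"x": 0, "y": 0, "z": 0, "twist": 7.4, "fingers": 60}]'

```text
t: 18.85
tool_pos: [0.4776, -0.133, 0.1012]
eef_rot: [0.989, -0.15, 0.0, -0.0]
wrist_force: [-0.2, 1.8, 0.5]
finger_gap: 0.7
grip_force: 0.0
```

```bash
python3 -c "
from h import *;tool()
im,d,P=cloud('top');blobs(P,d,.040,.0505,(112,200,208,262));print();blobs(P,d,.008,.03,(300,230,480,330),150);blobs(P,d,.079,.095,(340,160,430,250))
m=(abs(P[...,2]-.0615)<.006);m[:250]=0;m[280:]=0;m[:,:90]=0;m[:,220:]=0;print(np.median(P[m],0))"
```

```text
t 18.85 tcp [ 477.6 -133.   101.2] yaxis deg -107.3 tilt [ 0.001  0.    -1.   ] gap 59.8 F [-0.2  1.8  0.5] grip 0.0 q [ 0.14 -0.23 -0.39  0.   -1.41  1.13]
px [128. 225.] n 365 xy 594.5 267.0 LxW 56.5 35.3 ang -0.5 z 47.4
px [149. 226.] n 382 xy 591.1 221.2 LxW 57.7 34.7 ang -1.5 z 47.5
px [168. 227.] n 367 xy 589.6 179.4 LxW 56.8 34.3 ang -1.3 z 47.4
px [187. 228.] n 370 xy 586.6 137.8 LxW 56.1 35.2 ang -1.6 z 47.6

px [388. 272.] n 676 xy 488.8 -306.6 LxW 128.5 26.4 ang -4.6 z 15.1
px [385. 197.] n 368 xy 645.1 -291.7 LxW 110.4 109.3 ang -12.1 z 84.4
[0.51784973 0.28468248 0.06200521]
```

Emit:
send_rows --plan '[{"x": 0, "y": 0, "z": 0, "twist": 0, "fingers": 26}, {"x": 0, "y": 0, "z": 0, "twist": 0, "fingers": 26}, {"x": 0, "y": 0, "z": 0, "twist": 0, "fingers": 26}, {"x": 0, "y": 0, "z": 0, "twist": 0, "fingers": 26}]'

```text
t: 19.3
tool_pos: [0.4786, -0.1319, 0.1006]
eef_rot: [0.988, -0.152, -0.0, 0.0]
wrist_force: [-0.6, 0.9, -0.7]
finger_gap: 0.305
grip_force: 0.0
```

```bash
cat >> h.py <<'E'
def tips():
    im,d,P=cloud('scene');o=observe()['tool_pos'];D=P-o
    m=(np.hypot(D[...,0],D[...,1])<.06)&(D[...,2]>-.04)&(D[...,2]<.05)
    p=P[m]*1000;p=p[p[:,2].argsort()];print('tips',p[:20:4].round(0).tolist());return im,P
E
python3 -c "
from h import *;tool();im,P=tips();cv2.imwrite('pics/d1.png',cv2.resize(im[90:330,120:370,::-1],None,fx=2.4,fy=2.4))"
```

```text
t 19.3 tcp [ 478.6 -131.9  100.6] yaxis deg -107.5 tilt [-0. -0. -1.] gap 26.1 F [-0.6  0.9 -0.7] grip 0.0 q [ 0.14 -0.22 -0.38  0.   -1.41  1.13]
tips [[485.0, -121.0, 107.0], [484.0, -121.0, 110.0], [486.0, -149.0, 111.0], [485.0, -155.0, 113.0], [494.0, -117.0, 114.0]]
```

View pics/d1.png

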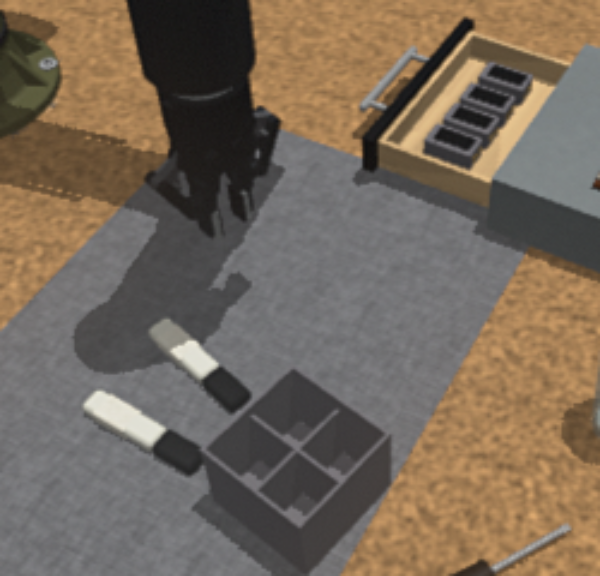

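The four packs form a row in the drawer (crop 455-505, 75-145). Both markers are where they started, with one at crop (200,365). Next is the first marker.

Emit:
send_rows --plan '[{"x": 12, "y": -33, "z": 0, "twist": 0, "fingers": 50}, {"x": 12, "y": -33, "z": 0, "twist": 0, "fingers": 50}, {"x": 11, "y": -31, "z": 0, "twist": 0, "fingers": 50}, {"x": 0, "y": 0, "z": -40, "twist": 0, "fingers": 50}, {"x": 0, "y": 0, "z": -30, "twist": 0, "fingers": 50}]'

```text
t: 19.85
tool_pos: [0.5134, -0.2298, 0.0289]
eef_rot: [0.988, -0.153, -0.0, -0.0]
wrist_force: [0.5, 0.9, -0.4]
finger_gap: 0.584
grip_force: 0.0
```

```bash
python3 -c "
from h import *;tool()
im,d,P=cloud('scene');blobs(P,d,.009,.018,(150,200,240,300),100)"
```

```text
t 19.85 tcp [ 513.4 -229.8   28.9] yaxis deg -107.6 tilt [-0.     0.001 -1.   ] gap 49.9 F [ 0.5  0.9 -0.4] grip 0.0 q [-0.06  0.01 -0.31 -0.   -1.26  1.33]
px [210. 247.] n 316 xy 512.0 -231.0 LxW 85.4 26.2 ang -18.3 z 13.9
px [180. 269.] n 600 xy 490.6 -309.0 LxW 127.2 26.9 ang -4.9 z 14.0
```

Emit:
send_rows --plan '[{"x": 0, "y": 0, "z": -20, "twist": 0, "fingers": 50}, {"x": 0, "y": 0, "z": -11, "twist": 0, "fingers": 50}, {"x": 0, "y": 0, "z": 0, "twist": 0, "fingers": 15}, {"x": 0, "y": 0, "z": 0, "twist": 0, "fingers": 15}, {"x": 0, "y": 0, "z": 0, "twist": 0, "fingers": 15}]' --grip_force 25

```text
t: 20.4
tool_pos: [0.5144, -0.2292, 0.0012]
eef_rot: [0.988, -0.152, 0.001, 0.0]
wrist_force: [0.8, 0.4, -0.3]
finger_gap: 0.293
grip_force: 29.1
```

```bash
python3 -c "
from h import *;tool()"
```

```text
t 20.4 tcp [ 514.4 -229.2    1.2] yaxis deg -107.4 tilt [ 0.002 -0.001 -1.   ] gap 25.0 F [ 0.8  0.4 -0.3] grip 29.1 q [-0.06  0.03 -0.34  0.   -1.2   1.33]
```

Emit:
send_rows --plan '[{"x": 0, "y": 0, "z": 40, "twist": 0, "fingers": 15}, {"x": 0, "y": 0, "z": 40, "twist": 0, "fingers": 15}, {"x": 0, "y": 0, "z": 30, "twist": 5.3, "fingers": 15}, {"x": 30, "y": -16, "z": 0, "twist": 0, "fingers": 15}, {"x": 26, "y": -15, "z": 0, "twist": 0, "fingers": 15}]'

```text
t: 20.9
tool_pos: [0.5716, -0.2605, 0.1135]
eef_rot: [0.994, -0.105, 0.003, 0.0]
wrist_force: [0.4, 0.3, 0.0]
finger_gap: 0.296
grip_force: 29.1
```

Emit:
send_rows --plan '[{"x": 0, "y": 0, "z": 0, "twist": 0, "fingers": 15}, {"x": 0, "y": 0, "z": 0, "twist": 0, "fingers": 15}]'

```text
t: 21.1
tool_pos: [0.5696, -0.2602, 0.1097]
eef_rot: [0.994, -0.106, -0.0, 0.0]
wrist_force: [-0.0, 0.2, -0.5]
finger_gap: 0.291
grip_force: 29.1
```

```bash
python3 -c "
from h import *;tool()
im,d,P=cloud('scene');cv2.imwrite('pics/e1.png',cv2.resize(im[120:340,120:340,::-1],None,fx=2.7,fy=2.7))"
```

```text
t 21.1 tcp [ 569.6 -260.2  109.7] yaxis deg -102.2 tilt [-0. -0. -1.] gap 24.9 F [-0.   0.2 -0.5] grip 29.1 q [-0.11  0.13 -0.03  0.   -1.41  1.47]
```

View pics/e1.png

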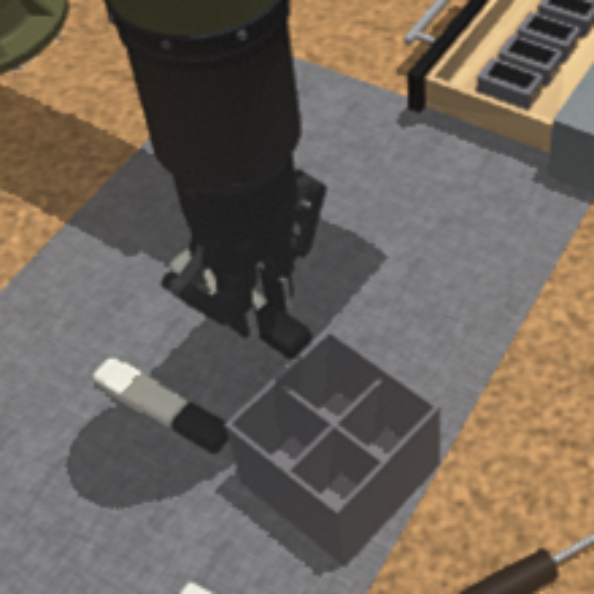

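The marker is held level, with its cap (crop 290,340) over the holder's rim. Lowering should tip it.

Emit:
send_rows --plan '[{"x": 0, "y": 0, "z": -14, "twist": 0, "fingers": 15}, {"x": 0, "y": 0, "z": -8, "twist": 0, "fingers": 15}, {"x": 0, "y": 0, "z": -8, "twist": 0, "fingers": 15}, {"x": 0, "y": 0, "z": -6, "twist": 0, "fingers": 15}, {"x": 0, "y": 0, "z": -6, "twist": 0, "fingers": 15}]'

```text
t: 21.65
tool_pos: [0.5691, -0.2602, 0.0701]
eef_rot: [0.994, -0.105, 0.0, 0.001]
wrist_force: [-7.1, 5.1, 14.3]
finger_gap: 0.291
grip_force: 40.0
```

```bash
python3 -c "
from h import *;tool()
im,d,P=cloud('scene');cv2.imwrite('pics/e2.png',cv2.resize(im[120:340,120:340,::-1],None,fx=2.7,fy=2.7))"
```

```text
t 21.65 tcp [ 569.1 -260.2   70.1] yaxis deg -102.1 tilt [ 0.001 -0.002 -1.   ] gap 24.9 F [-7.1  5.1 14.3] grip 40.0 q [-0.11  0.14 -0.09  0.   -1.34  1.47]
```

View pics/e2.png

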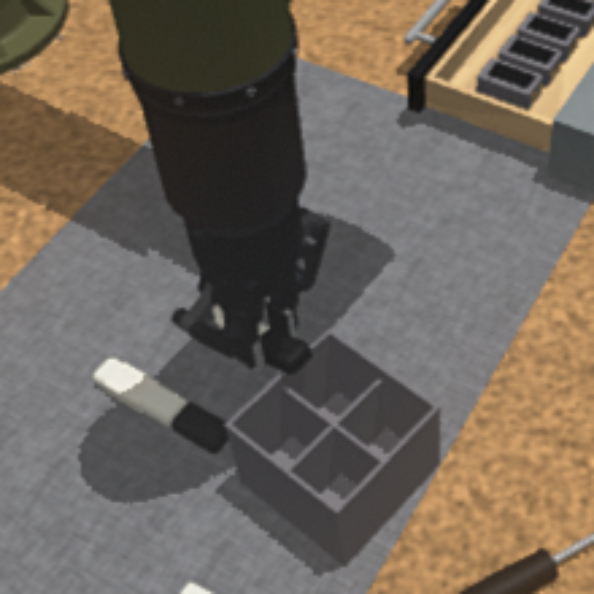

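The cap is now raised against the rim, so the marker is pivoting. I'll go a bit further, then lift and measure the tilt numerically.

Emit:
send_rows --plan '[{"x": 0, "y": 0, "z": -4, "twist": 0, "fingers": 15}, {"x": 0, "y": 0, "z": 0, "twist": 0, "fingers": 15}, {"x": -10, "y": 2, "z": 35, "twist": 0, "fingers": 15}, {"x": 0, "y": 0, "z": 40, "twist": 0, "fingers": 15}, {"x": 0, "y": 0, "z": 40, "twist": 0, "fingers": 15}]'

```text
t: 22.2
tool_pos: [0.5586, -0.2578, 0.1793]
eef_rot: [0.994, -0.106, -0.001, 0.0]
wrist_force: [0.0, -0.0, -0.2]
finger_gap: 0.293
grip_force: 40.9
```

Emit:
send_rows --plan '[{"x": 0, "y": 0, "z": 0, "twist": -8.5, "fingers": 15}, {"x": 0, "y": 0, "z": 0, "twist": -8.5, "fingers": 15}, {"x": 0, "y": 0, "z": 0, "twist": -8.5, "fingers": 15}, {"x": 0, "y": 0, "z": 0, "twist": -8.5, "fingers": 15}, {"x": 0, "y": 0, "z": 0, "twist": -8.5, "fingers": 15}]'

```text
t: 22.7
tool_pos: [0.5591, -0.2578, 0.1779]
eef_rot: [0.887, -0.462, -0.0, 0.0]
wrist_force: [-0.1, 0.2, -1.0]
finger_gap: 0.291
grip_force: 40.9
```

Emit:
send_rows --plan '[{"x": 0, "y": 0, "z": 0, "twist": -8.5, "fingers": 15}, {"x": 0, "y": 0, "z": 0, "twist": -8.5, "fingers": 15}, {"x": 0, "y": 0, "z": 0, "twist": -8.5, "fingers": 15}, {"x": 0, "y": 0, "z": 0, "twist": -8.5, "fingers": 15}, {"x": 0, "y": 0, "z": 0, "twist": -8.5, "fingers": 15}]'

```text
t: 23.2
tool_pos: [0.5591, -0.2578, 0.1779]
eef_rot: [-0.659, 0.752, 0.0, -0.0]
wrist_force: [0.4, -0.2, 0.0]
finger_gap: 0.291
grip_force: 40.9
```

```bash
cat >> h.py <<'E'
def white(n='scene',r=.16,zmin=.03):
    im,d,P=cloud(n);o=observe()['tool_pos']
    m=(im.min(-1)>70)&(np.ptp(im.astype(int),axis=-1)<45)&(d>0)&(P[...,2]>zmin)&(np.hypot(P[...,0]-o[0],P[...,1]-o[1])<r)&(P[...,2]<o[2]+.12)
    p=P[m]*1000;p=p[p[:,2].argsort()];print('n',len(p),'low',p[:5].mean(0).round(0),'high',p[-5:].mean(0).round(0))
    c=p.mean(0);w=np.linalg.svd(p-c,full_matrices=False)[2][0];w*=-np.sign(w[2]);print('centre',c.round(0),'axis down',w.round(2),'pitch',np.degrees(np.arcsin(-w[2])).round(1),'az',np.degrees(np.arctan2(w[1],w[0])).round(1))
    return im
E
python3 -c "
from h import *;tool();im=white();cv2.imwrite('pics/e3.png',cv2.resize(im[80:340,100:360,::-1],None,fx=2.3,fy=2.3))"
```

```text
t 23.2 tcp [ 559.1 -257.8  177.9] yaxis deg 172.5 tilt [-0.001  0.    -1.   ] gap 24.9 F [ 0.4 -0.2  0. ] grip 40.9 q [-0.11  0.08  0.05 -0.   -1.54 -0.02]
n 956 low [ 628. -289.   32.] high [ 598. -263.  296.]
centre [ 626. -274.  126.] axis down [ 0.37 -0.32 -0.87] pitch 60.8 az -40.2
```

Emit:
send_rows --plan '[{"x": 0, "y": 0, "z": 0, "twist": -4.5, "fingers": 15}, {"x": 0, "y": 0, "z": 0, "twist": 0, "fingers": 15}]'

```text
t: 23.45
tool_pos: [0.5592, -0.2579, 0.1781]
eef_rot: [-0.632, 0.775, 0.0, -0.0]
wrist_force: [-0.3, 0.4, -0.2]
finger_gap: 0.292
grip_force: 40.9
```

```bash
sed -i 's/im.min(-1)>70/im.min(-1)>bright/; s/zmin=.03)/zmin=.03,bright=130,xmax=.6)/; s/(d>0)&(P\[...,2\]>zmin)/(d>0)\&(P[...,0]<xmax)\&(P[...,2]>zmin)/' h.py
python3 -c "
from h import *;tool();im=white();white(bright=95);cv2.imwrite('pics/e3.png',cv2.resize(im[80:340,100:360,::-1],None,fx=2.3,fy=2.3))"
```

```text
t 23.45 tcp [ 559.2 -257.9  178.1] yaxis deg 168.5 tilt [-0.001  0.    -1.   ] gap 25.0 F [-0.3  0.4 -0.2] grip 40.9 q [-0.11  0.08  0.05 -0.   -1.54 -0.09]
n 119 low [ 583. -181.  161.] high [ 576. -236.  185.]
centre [ 578. -200.  172.] axis down [-0.02  0.93 -0.37] pitch 21.7 az 91.1
n 254 low [ 595. -288.   62.] high [ 599. -267.  293.]
centre [ 582. -225.  158.] axis down [ 0.08 -0.72 -0.69] pitch 43.4 az -83.7
```

View pics/e3.png

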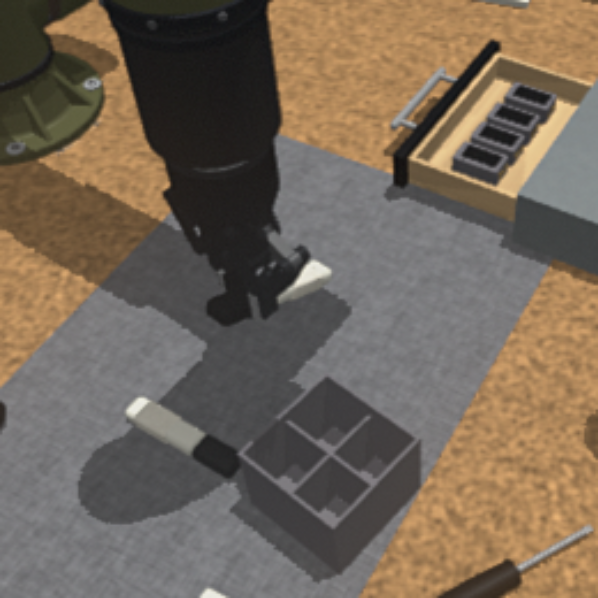

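The white end hangs down only about 22° (crop 310,280). I'll press the cap on the holder's left rim to tilt it more.

Emit:
send_rows --plan '[{"x": 38, "y": 22, "z": 0, "twist": 0, "fingers": 15}, {"x": 37, "y": 21, "z": 0, "twist": 0, "fingers": 15}, {"x": 0, "y": 0, "z": -40, "twist": 0, "fingers": 15}, {"x": 0, "y": 0, "z": -35, "twist": 0, "fingers": 15}, {"x": 0, "y": 0, "z": 0, "twist": 0, "fingers": 15}]' --grip_force 20

```text
t: 24.05
tool_pos: [0.6314, -0.2138, 0.0964]
eef_rot: [-0.633, 0.774, 0.005, -0.003]
wrist_force: [-0.3, -0.1, -1.0]
finger_gap: 0.295
grip_force: 40.9
```

Emit:
send_rows --plan '[{"x": 0, "y": 0, "z": -15, "twist": 0, "fingers": 15}, {"x": 0, "y": 0, "z": -7, "twist": 0, "fingers": 15}, {"x": 0, "y": 0, "z": -7, "twist": 0, "fingers": 15}, {"x": 0, "y": 0, "z": -5, "twist": 0, "fingers": 15}, {"x": 0, "y": 0, "z": -5, "twist": 0, "fingers": 15}]'

```text
t: 24.55
tool_pos: [0.6353, -0.2156, 0.0695]
eef_rot: [-0.632, 0.775, -0.002, 0.0]
wrist_force: [-6.0, 8.9, 24.2]
finger_gap: 0.293
grip_force: 44.3
```

```bash
python3 -c "
from h import *;tool();im=white(zmin=.006,xmax=.72,bright=115);cv2.imwrite('pics/e4.png',cv2.resize(im[120:320,150:400,::-1],None,fx=2.8,fy=2.8))"
```

```text
t 24.55 tcp [ 635.3 -215.6   69.5] yaxis deg 168.4 tilt [ 0.003 -0.002 -1.   ] gap 25.1 F [-6.   8.9 24.2] grip 44.3 q [-0.03  0.26  0.04  0.   -1.35 -0.17]
n 176 low [ 505. -304.   12.] high [ 683. -250.  151.]
centre [ 652. -295.   75.] axis down [-0.47 -0.88 -0.07] pitch 3.9 az -118.3
```

View pics/e4.png

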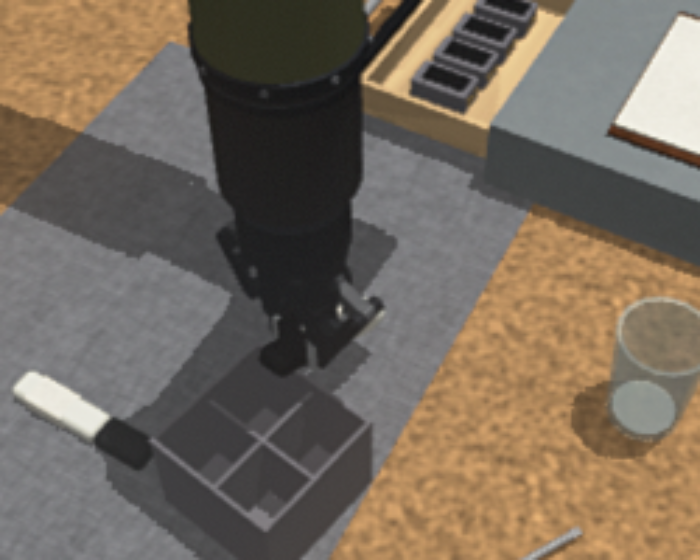

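The cap bears on the rim (crop 285,350) and the grip has wedged up to 44 N. I'll ease the finger target to just under contact width and keep pressing.

Emit:
send_rows --plan '[{"x": 0, "y": 0, "z": 0, "twist": 0, "fingers": 24.6}, {"x": 0, "y": 0, "z": 0, "twist": 0, "fingers": 24.6}]'

```text
t: 24.8
tool_pos: [0.6361, -0.2156, 0.0697]
eef_rot: [-0.632, 0.775, -0.003, 0.001]
wrist_force: [-4.6, 4.2, 12.6]
finger_gap: 0.293
grip_force: 42.9
```

```bash
python3 -c "
from h import *;tool()"
```

```text
t 24.8 tcp [ 636.1 -215.6   69.7] yaxis deg 168.4 tilt [ 0.005 -0.002 -1.   ] gap 25.0 F [-4.6  4.2 12.6] grip 42.9 q [-0.03  0.26  0.04  0.   -1.35 -0.17]
```

Emit:
send_rows --plan '[{"x": 0, "y": 0, "z": -4, "twist": 0, "fingers": 24.9}, {"x": 0, "y": 0, "z": -4, "twist": 0, "fingers": 24.9}, {"x": 0, "y": 0, "z": 0, "twist": 0, "fingers": 24.9}, {"x": 0, "y": 0, "z": 0, "twist": 0, "fingers": 24.9}]'

```text
t: 25.2
tool_pos: [0.6387, -0.2159, 0.0648]
eef_rot: [-0.632, 0.775, -0.005, 0.004]
wrist_force: [-0.2, 4.1, 19.0]
finger_gap: 0.293
grip_force: 45.7
```

```bash
python3 -c "
from h import *;tool()"
```

```text
t 25.2 tcp [ 638.7 -215.9   64.8] yaxis deg 168.5 tilt [ 0.012 -0.004 -1.   ] gap 25.0 F [-0.2  4.1 19. ] grip 45.7 q [-0.03  0.26  0.04  0.   -1.34 -0.17]
```

Emit:
send_rows --plan '[{"x": 0, "y": 5, "z": 40, "twist": 0, "fingers": 15}, {"x": 0, "y": 0, "z": 40, "twist": 0, "fingers": 15}, {"x": 0, "y": 0, "z": 40, "twist": 0, "fingers": 15}, {"x": 0, "y": 0, "z": 0, "twist": 0, "fingers": 15}]'

```text
t: 25.6
tool_pos: [0.6371, -0.2113, 0.1858]
eef_rot: [-0.632, 0.775, -0.005, 0.004]
wrist_force: [-0.2, -0.5, 1.3]
finger_gap: 0.293
grip_force: 43.2
```

```bash
python3 -c "
from h import *;tool();white(zmin=.1,xmax=.8,bright=115,r=.13);white(zmin=.1,xmax=.8,bright=140,r=.13)
im,d,P=cloud('scene');cv2.imwrite('pics/e5.png',cv2.resize(im[80:280,200:400,::-1],None,fx=3,fy=3))"
```

```text
t 25.6 tcp [ 637.1 -211.3  185.8] yaxis deg 168.4 tilt [ 0.013 -0.004 -1.   ] gap 25.0 F [-0.2 -0.5  1.3] grip 43.2 q [-0.02  0.22  0.21  0.   -1.55 -0.18]
n 70 low [ 664. -142.  162.] high [ 673. -199.  221.]
centre [ 660. -161.  178.] axis down [-0.12  0.74 -0.66] pitch 41.0 az 99.4
n 44 low [ 660. -140.  160.] high [ 678. -203.  230.]
centre [ 661. -157.  175.] axis down [-0.22  0.65 -0.73] pitch 46.7 az 108.6
```

View pics/e5.png

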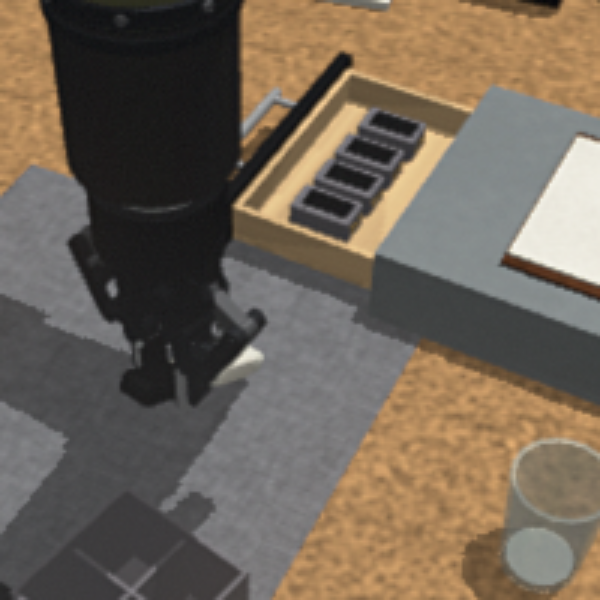

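The four packs are unchanged. The marker's white end (crop 240,365) hangs about 28° down. Next I'll turn it towards the holder and press the low end against the outer wall, which swings it upright.

Emit:
send_rows --plan '[{"x": -14, "y": -3, "z": 0, "twist": -8, "fingers": 15}, {"x": -14, "y": -3, "z": 0, "twist": -8, "fingers": 15}, {"x": -14, "y": -3, "z": 0, "twist": -8, "fingers": 15}, {"x": -14, "y": -3, "z": 0, "twist": -8, "fingers": 15}, {"x": -14, "y": -3, "z": 0, "twist": -8, "fingers": 15}]'

```text
t: 26.25
tool_pos: [0.5633, -0.2251, 0.1747]
eef_rot: [-0.326, 0.945, 0.001, -0.001]
wrist_force: [-1.4, -0.4, -0.1]
finger_gap: 0.297
grip_force: 43.1
```

Emit:
send_rows --plan '[{"x": -14, "y": -3, "z": 0, "twist": -8, "fingers": 15}, {"x": -14, "y": -3, "z": 0, "twist": -8, "fingers": 15}, {"x": -14, "y": -3, "z": 0, "twist": -8, "fingers": 15}, {"x": -14, "y": -3, "z": 0, "twist": -8, "fingers": 15}, {"x": -8, "y": -2, "z": 0, "twist": -8, "fingers": 15}]'

```text
t: 26.75
tool_pos: [0.4991, -0.2391, 0.1751]
eef_rot: [0.017, 1.0, 0.0, -0.001]
wrist_force: [0.8, -0.1, -0.2]
finger_gap: 0.292
grip_force: 43.1
```

Emit:
send_rows --plan '[{"x": 0, "y": 0, "z": 0, "twist": -8, "fingers": 15}, {"x": 0, "y": 0, "z": 0, "twist": -2, "fingers": 15}, {"x": 0, "y": 0, "z": -35, "twist": 0, "fingers": 15}, {"x": 0, "y": 0, "z": -35, "twist": 0, "fingers": 15}, {"x": 0, "y": 0, "z": 0, "twist": 0, "fingers": 15}]'

```text
t: 27.25
tool_pos: [0.4968, -0.2378, 0.0996]
eef_rot: [0.102, 0.995, 0.001, -0.006]
wrist_force: [-0.6, 0.1, -1.2]
finger_gap: 0.295
grip_force: 43.1
```

```bash
python3 -c "
from h import *;tool();white(zmin=.02,xmax=.59,bright=115,r=.13)
im,d,P=cloud('top');blobs(P,d,.008,.03,(300,230,480,330),150)"
```

```text
t 27.25 tcp [ 496.8 -237.8   99.6] yaxis deg 78.3 tilt [-0.011  0.004 -1.   ] gap 25.2 F [-0.6  0.1 -1.2] grip 43.1 q [-0.08 -0.06 -0.24 -0.   -1.4  -1.69]
n 477 low [ 574. -257.   73.] high [ 510. -241.  118.]
centre [ 543. -251.   96.] axis down [ 0.82 -0.31 -0.48] pitch 28.7 az -20.7
px [387. 294.] n 164 xy 440.5 -302.0 LxW 30.8 26.7 ang -7.7 z 14.9
```

Emit:
send_rows --plan '[{"x": 20, "y": -4, "z": 0, "twist": 0, "fingers": 15}, {"x": 10, "y": -2, "z": 0, "twist": 0, "fingers": 15}, {"x": 10, "y": -2, "z": 0, "twist": 0, "fingers": 15}, {"x": 10, "y": -2, "z": 0, "twist": 0, "fingers": 15}]'

```text
t: 27.75
tool_pos: [0.5461, -0.25, 0.1132]
eef_rot: [0.101, 0.995, -0.001, -0.004]
wrist_force: [-31.2, 11.6, 28.5]
finger_gap: 0.293
grip_force: 38.6
```

```bash
python3 -c "
from h import *;tool();white(zmin=.02,xmax=.595,bright=115,r=.13)"
```

```text
t 27.75 tcp [ 546.1 -250.   113.2] yaxis deg 78.4 tilt [-0.009 -0.002 -1.   ] gap 25.0 F [-31.2  11.6  28.5] grip 38.6 q [-0.09  0.06 -0.09  0.   -1.42 -1.68]
n 410 low [ 590. -305.   82.] high [ 541. -246.  138.]
centre [ 571. -258.  109.] axis down [ 0.65 -0.4  -0.64] pitch 40.1 az -31.6
```

Emit:
send_rows --plan '[{"x": 5, "y": -1, "z": 18, "twist": 0, "fingers": 15}, {"x": 10, "y": -2, "z": 6, "twist": 0, "fingers": 15}, {"x": 10, "y": -2, "z": 5, "twist": 0, "fingers": 15}]'

```text
t: 28.1
tool_pos: [0.577, -0.2547, 0.1397]
eef_rot: [0.101, 0.995, -0.001, 0.002]
wrist_force: [0.7, 0.1, -0.3]
finger_gap: 0.294
grip_force: 34.7
```

```bash
python3 -c "
from h import *;tool();white(zmin=.02,xmax=.597,bright=125,r=.1)"
```

```text
t 28.1 tcp [ 577.  -254.7  139.7] yaxis deg 78.4 tilt [ 0.005 -0.002 -1.   ] gap 25.1 F [ 0.7  0.1 -0.3] grip 34.7 q [-0.1   0.12  0.02  0.   -1.46 -1.68]
n 158 low [ 594. -270.  137.] high [ 570. -248.  165.]
centre [ 586. -257.  150.] axis down [ 0.64 -0.43 -0.64] pitch 39.6 az -33.9
```

```bash
python3 -c "
from h import *;white(zmin=.06,xmax=.7,bright=125,r=.12);white(zmin=.06,xmax=.7,bright=150,r=.12)
im,d,P=cloud('scene');o=observe()['tool_pos'];m=(im.min(-1)>120)&(P[...,2]>.06)&(P[...,2]<.2)&(np.hypot(P[...,0]-o[0],P[...,1]-o[1])<.12)
vv,uu=np.where(m);print([(u,v,*(P[v,u]*1000).round().astype(int).tolist()) for u,v in list(zip(uu,vv))[::8]])"
```

```text
n 402 low [ 654. -304.   71.] high [ 572. -249.  166.]
centre [ 605. -262.  133.] axis down [ 0.7  -0.22 -0.68] pitch 42.8 az -17.1
n 290 low [ 624. -265.  112.] high [ 590. -255.  149.]
centre [ 606. -262.  130.] axis down [ 0.71 -0.22 -0.67] pitch 42.2 az -17.0
[(np.int64(218), np.int64(216), 568, -244, 163), (np.int64(219), np.int64(219), 573, -250, 163), (np.int64(218), np.int64(221), 572, -253, 160), (np.int64(221), np.int64(222), 577, -250, 157), (np.int64(219), np.int64(224), 576, -255, 155), (np.int64(221), np.int64(225), 579, -254, 152), (np.int64(222), np.int64(226), 581, -254, 150), (np.int64(222), np.int64(227), 582, -255, 149), (np.int64(220), np.int64(228), 581, -260, 152), (np.int64(228), np.int64(228), 590, -248, 144), (np.int64(225), np.int64(229), 588, -256, 147), (np.int64(222), np.int64(230), 585, -260, 148), (np.int64(230), np.int64(230), 594, -248, 139), (np.int64(226), np.int64(231), 591, -257, 144), (np.int64(221), np.int64(232), 585, -265, 147), (np.int64(229), np.int64(232), 595, -254, 140), (np.int64(224), np.int64(233), 589, -262, 142), (np.int64(232), np.
[... 1381 characters left out ...]
235), np.int64(248), 617, -270, 120), (np.int64(250), np.int64(248), 627, -235, 83), (np.int64(238), np.int64(249), 620, -266, 115), (np.int64(234), np.int64(250), 615, -272, 116), (np.int64(253), np.int64(250), 635, -236, 84), (np.int64(238), np.int64(251), 622, -269, 114), (np.int64(236), np.int64(252), 620, -273, 115), (np.int64(237), np.int64(253), 622, -273, 112), (np.int64(261), np.int64(255), 655, -239, 82), (np.int64(268), np.int64(260), 673, -243, 83), (np.int64(274), np.int64(265), 689, -248, 83), (np.int64(238), np.int64(273), 631, -290, 69), (np.int64(204), np.int64(277), 582, -334, 83), (np.int64(257), np.int64(287), 680, -301, 71), (np.int64(223), np.int64(291), 631, -343, 83)]
```

The marker now hangs at 43° with its tip about (625,-262,108), above the front-left compartment. I'll lower the tip in and use the cross wall to finish bringing it upright.

Emit:
send_rows --plan '[{"x": 12, "y": -3, "z": 0, "twist": 0, "fingers": 15}, {"x": 0, "y": 0, "z": -15, "twist": 0, "fingers": 15}, {"x": 0, "y": 0, "z": -15, "twist": 0, "fingers": 15}, {"x": 0, "y": 0, "z": -10, "twist": 0, "fingers": 15}, {"x": 0, "y": 0, "z": 0, "twist": 0, "fingers": 15}]'

```text
t: 28.8
tool_pos: [0.588, -0.2574, 0.095]
eef_rot: [0.101, 0.995, -0.0, 0.001]
wrist_force: [3.7, -1.8, 1.9]
finger_gap: 0.293
grip_force: 35.4
```

```bash
python3 -c "
from h import *;tool();white(zmin=.087,xmax=.7,bright=135,r=.12)"
```

```text
t 28.8 tcp [ 588.  -257.4   95. ] yaxis deg 78.4 tilt [ 0.002 -0.001 -1.   ] gap 25.0 F [ 3.7 -1.8  1.9] grip 35.4 q [-0.1   0.17 -0.01  0.   -1.39 -1.67]
n 161 low [ 619. -265.   87.] high [ 587. -253.  115.]
centre [ 609. -263.   96.] axis down [ 0.66 -0.47 -0.59] pitch 36.3 az -35.3
```

Emit:
send_rows --plan '[{"x": 10, "y": -2, "z": 4, "twist": 0, "fingers": 15}, {"x": 10, "y": -2, "z": 5, "twist": 0, "fingers": 15}, {"x": 10, "y": -2, "z": 5, "twist": 0, "fingers": 15}]'

```text
t: 29.15
tool_pos: [0.6138, -0.2627, 0.1091]
eef_rot: [0.102, 0.995, 0.0, -0.005]
wrist_force: [-8.6, 4.0, 5.4]
finger_gap: 0.298
grip_force: 32.3
```

```bash
python3 -c "
from h import *;tool();white(zmin=.087,xmax=.7,bright=135,r=.12)"
```

```text
t 29.15 tcp [ 613.8 -262.7  109.1] yaxis deg 78.3 tilt [-0.009  0.001 -1.   ] gap 25.5 F [-8.6  4.   5.4] grip 32.3 q [-0.11  0.24  0.1  -0.   -1.44 -1.67]
n 135 low [ 638. -272.   87.] high [ 624. -261.  111.]
centre [ 632. -267.   98.] axis down [ 0.41 -0.52 -0.74] pitch 48.1 az -51.7
```

Emit:
send_rows --plan '[{"x": 10, "y": -2, "z": 4, "twist": 0, "fingers": 15}, {"x": 10, "y": -2, "z": 2, "twist": 0, "fingers": 15}, {"x": 6, "y": 0, "z": 0, "twist": 0, "fingers": 15}, {"x": 0, "y": 0, "z": 0, "twist": 0, "fingers": 15}]'

```text
t: 29.6
tool_pos: [0.6425, -0.268, 0.1174]
eef_rot: [0.102, 0.995, -0.001, -0.001]
wrist_force: [-5.0, 0.3, 8.9]
finger_gap: 0.296
grip_force: 26.9
```

```bash
python3 -c "
from h import *;tool();im=white(zmin=.087,xmax=.7,bright=135,r=.12);cv2.imwrite('pics/f1.png',cv2.resize(im[120:320,150:400,::-1],None,fx=2.8,fy=2.8))"
```

```text
t 29.6 tcp [ 642.5 -268.   117.4] yaxis deg 78.3 tilt [-0.002 -0.002 -1.   ] gap 25.3 F [-5.   0.3  8.9] grip 26.9 q [-0.11  0.31  0.19  0.   -1.46 -1.67]
n 16 low [ 651. -271.   88.] high [ 650. -269.   92.]
centre [ 650. -270.   90.] axis down [ 0.18  0.98 -0.  ] pitch 0.2 az 79.7
```

Emit:
send_rows --plan '[{"x": -4, "y": 3, "z": 0, "twist": 0, "fingers": 15}, {"x": 0, "y": 0, "z": -12, "twist": 0, "fingers": 15}, {"x": 0, "y": 0, "z": -12, "twist": 0, "fingers": 15}, {"x": 0, "y": 0, "z": 0, "twist": 0, "fingers": 15}]'

```text
t: 30.05
tool_pos: [0.6376, -0.2646, 0.093]
eef_rot: [0.102, 0.995, -0.001, -0.001]
wrist_force: [-7.3, 0.6, 8.8]
finger_gap: 0.252
grip_force: 19.2
```

```bash
python3 -c "
from h import *;tool()"
```

```text
t 30.05 tcp [ 637.6 -264.6   93. ] yaxis deg 78.3 tilt [-0.003 -0.001 -1.   ] gap 21.5 F [-7.3  0.6  8.8] grip 19.2 q [-0.1   0.3   0.14  0.   -1.41 -1.67]
```

Emit:
send_rows --plan '[{"x": 0, "y": 0, "z": 0, "twist": 0, "fingers": 35}, {"x": 0, "y": 0, "z": 0, "twist": 0, "fingers": 55}, {"x": 0, "y": 0, "z": 0, "twist": 0, "fingers": 55}, {"x": 0, "y": 0, "z": 0, "twist": 0, "fingers": 55}]'

```text
t: 30.45
tool_pos: [0.6393, -0.2639, 0.091]
eef_rot: [0.101, 0.995, 0.0, -0.0]
wrist_force: [0.4, -0.7, 0.5]
finger_gap: 0.643
grip_force: 0.0
```

```bash
python3 -c "
from h import *;tool();im,d,P=cloud('scene');cv2.imwrite('pics/f2.png',cv2.resize(im[120:320,150:400,::-1],None,fx=2.8,fy=2.8))"
```

```text
t 30.45 tcp [ 639.3 -263.9   91. ] yaxis deg 78.3 tilt [-0.001  0.    -1.   ] gap 54.9 F [ 0.4 -0.7  0.5] grip 0.0 q [-0.1   0.3   0.14 -0.   -1.41 -1.67]
```

View pics/f2.png

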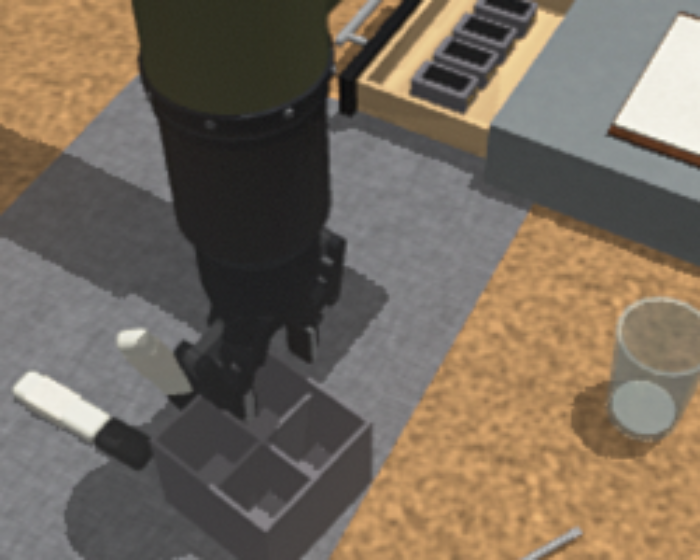

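The marker fell outside: its white end is at crop (145,350), in front of the holder. That was my last picture, so from here I measure numerically.

Emit:
send_rows --plan '[{"x": 0, "y": 0, "z": 40, "twist": 0, "fingers": 55}, {"x": 0, "y": 0, "z": 40, "twist": 0, "fingers": 55}, {"x": -10, "y": 40, "z": 40, "twist": 0, "fingers": 55}, {"x": -10, "y": 45, "z": 0, "twist": 0, "fingers": 55}, {"x": -10, "y": 45, "z": 0, "twist": 0, "fingers": 55}]'

```text
t: 31.0
tool_pos: [0.6108, -0.1383, 0.2078]
eef_rot: [0.102, 0.995, 0.0, 0.001]
wrist_force: [0.9, 0.7, -0.1]
finger_gap: 0.648
grip_force: 0.0
```

Emit:
send_rows --plan '[{"x": -10, "y": 45, "z": 0, "twist": 0, "fingers": 55}, {"x": 0, "y": 45, "z": 0, "twist": 0, "fingers": 55}, {"x": 0, "y": 0, "z": 0, "twist": 0, "fingers": 55}]'

```text
t: 31.3
tool_pos: [0.6006, -0.0446, 0.2067]
eef_rot: [0.099, 0.995, 0.001, 0.0]
wrist_force: [0.7, -0.6, -0.0]
finger_gap: 0.644
grip_force: 0.0
```

```bash
python3 -c "
from h import *;tool()
im,d,P=cloud('top');print('low');blobs(P,d,.007,.03,(300,220,440,330),60);print('mid');blobs(P,d,.03,.2,(300,170,430,330),20)
im,d,P=cloud('scene');print('scene');blobs(P,d,.007,.2,(140,200,300,330),60)
m=(im.min(-1)>125)&(P[...,2]>.006)&(P[...,0]<.6)&(P[...,0]>.4)&(abs(P[...,1]+.28)<.1)
n,l,s,c=cv2.connectedComponentsWithStats(m.astype(np.uint8))
for i in range(1,n):
    if s[i,4]>40:
        p=P[l==i]*1000;w=np.linalg.svd(p-p.mean(0),full_matrices=False)[2][0];print(s[i,4],c[i].round(),p.mean(0).round(),'min',p.min(0).round(),'max',p.max(0).round(),w.round(2))
"
```

```text
t 31.3 tcp [600.6 -44.6 206.7] yaxis deg 78.7 tilt [ 0.001  0.001 -1.   ] gap 55.0 F [ 0.7 -0.6 -0. ] grip 0.0 q [ 0.26  0.04  0.06 -0.   -1.58 -2.03]
low
px [374. 225.] n 79 xy 591.9 -280.0 LxW 108.7 1.4 ang 77.7 z 19.2
px [397. 271.] n 939 xy 480.0 -342.4 LxW 116.9 98.7 ang -4.8 z 16.7
mid
px [385. 198.] n 1472 xy 645.2 -291.8 LxW 110.6 109.9 ang -12.5 z 65.8
px [387. 246.] n 260 xy 541.0 -308.6 LxW 59.9 26.6 ang 57.5 z 35.8
scene
px [228. 282.] n 4970 xy 573.4 -308.6 LxW 289.2 141.9 ang 10.8 z 41.0
722 [173. 275.] [ 492. -330.   19.] min [ 427. -380.    9.] max [ 541. -293.   34.] [ 0.78 -0.61  0.13]
```

```bash
python3 -c "
from h import *
im,d,P=cloud('top');Z=(P[...,2]*1000).round().astype(int)
for v in range(230,308,3): print(v,' '.join('%3d%s'%(Z[v,u],'w' if im[v,u].min()>110 else ('b' if im[v,u].max()<40 else '.')) for u in range(364,440,3)))
print((P[300,364]*1000).round(),(P[300,436]*1000).round(),(P[232,364]*1000).round())"
```

```text
230   0w   0.  -1.   3.   1.   2.  -2.   6.  -1.   3.   3.  16.  -1.   4.   0. 1131w  -3w   0w  -2.  -1.   0w   1w   5w  -2.  -3.  -3.
233  -2w   2w   0w   4w  -1.   3.  -1.   1.  -4.  -1.   1.  -1.   1.   3.   2w   1w   2w  -1w   2w  -1w   0w  -2w  -3w  -1w   0.   3w
236   2.  -1w  -4w   2w  -2.   1.  35.  -1.   0.  -1.   1.   3.  -3.   1.   3.   0.  -1w   0w   5w  -3w  -1w   0w  -1.   1w  -3w  -1w
239  -1.  -1.   1w   1w   0w  32b  34b  32b  -2.   1.  -2w   2w  -3w   0w  -1w   0.  -1.  -3w   0w   5.  -1.  -2w   1w  -5.  -2.  -3w
242   1w   1.  -3.  -1w   1.  38b  40b  39b  37b  33.  -2w  -2w   2.   0w  -1.  -2.   1.   3w   1w  -2.   0w   5w   3w   1.   0.   1.
245   3.   1w   0.   3w  31.  41b  37b  36b  37b  36b  33b   2.   0.   1.  -1.   0.   1.  -5.   3.   0.  -3.   0w   0.   1w   1w  -2.
248   0.  -2w   2.  -1w   2.   0b  39b  34b  36b  37b  34b  33w  28w  -3.   3.  -3w   2w   1w   0.   0.   0.  -1w   5.  -4.   1.   0.
251   0.   1.   1.  -1.   0.   0.   1.  34b  34b  35b  31.  25w  32w  29w  -2w   1.  -2w  -2.  -4.   3w   2.   1.   0.   1.  -2.  -1.
254  -3.  -1w   0.   1w   1
[... 1745 characters left out ...]
  2.  15w  17w  15w  16w   0w   2.  -2.  -2.  -2.   5.   0.   1w  -2w  -1.   3.  -1.  -2w   4.   0.   2.
296  -1w   0w   0.  -3.  -2.   0.  11w  18w  17w  14w   0.   0w  -1w   2w   3w   1.   0w   4w  -2.   4.   1w   2w   0w  -2w   0.   0.
299  -1w   1w   2.   0w   1w  -1.  14w  15w  15w  15w   0w  -2w  -4.  -1w   0.  -1.   3.   5.   4w  -4.   0.   3w   2w  -5w  -1.   1.
302   3w   3w  -3.   1w   2w   4.   1w   0.  -2.  -2.  -1w   1w   0w   2w   4w   3.  -2w  -2w   1w   1w   2w   2w  -4.   0w   1w   0w
305   0.  -1.   3w  -1w   4w  -1.   5.  -1.   0.  -1.  -1.   0.  -5.   2w   1.   1.   1.   2.  -1w   1w   0w  -1.  -1w   2.  -1.   0w
[ 427. -253.    4.] [ 426. -413.   -0.] [ 579. -258.    3.]
```

```bash
python3 -c "
from h import *
im,d,P=cloud('top');Z=P[...,2]
m=(Z>.012)&(Z<.06);m[:,:364]=0;m[:,436:]=0;m[:236]=0;m[302:]=0
v,u=np.mgrid[:420,:560]
m&=~((u<396)&(Z<.024))       # marker1
m=cv2.morphologyEx(m.astype(np.uint8),cv2.MORPH_OPEN,np.ones((3,3)))>0
p=P[m]*1000;(c,s,a)=cv2.minAreaRect(p[:,:2].astype(np.float32));print('rect',np.round(c,1),np.round(s,1),a)
pl=np.linalg.lstsq(np.c_[p[:,:2]-np.array(c),np.ones(len(p))],p[:,2],rcond=None)[0];print('plane',pl.round(3),len(p))
print('gradient az',np.degrees(np.arctan2(pl[1],pl[0])),'slope deg',np.degrees(np.arctan(np.hypot(*pl[:2]))))
"
```

```text
rect [ 530.1 -338.7] [127.   27.5] 56.393272399902344
plane [ 0.107  0.15  27.516] 649
gradient az 54.50976639913593 slope deg 10.420751532284198
```

Emit:
send_rows --plan '[{"x": -6, "y": -33, "z": 0, "twist": 8.4, "fingers": 55}, {"x": -6, "y": -33, "z": 0, "twist": 8.4, "fingers": 55}, {"x": -6, "y": -33, "z": 0, "twist": 8.4, "fingers": 55}, {"x": -6, "y": -33, "z": 0, "twist": 8.4, "fingers": 55}, {"x": -6, "y": -33, "z": 0, "twist": 8.4, "fingers": 55}]'

```text
t: 32.0
tool_pos: [0.57, -0.217, 0.2063]
eef_rot: [-0.264, 0.965, 0.0, -0.0]
wrist_force: [0.7, -0.1, 0.7]
finger_gap: 0.641
grip_force: 0.0
```

Emit:
send_rows --plan '[{"x": -6, "y": -33, "z": 0, "twist": 8.4, "fingers": 55}, {"x": -6, "y": -33, "z": 0, "twist": 8.4, "fingers": 55}, {"x": -6, "y": -30, "z": 0, "twist": 8.4, "fingers": 55}, {"x": 0, "y": 0, "z": -40, "twist": 0, "fingers": 55}, {"x": 0, "y": 0, "z": -40, "twist": 0, "fingers": 55}]'

```text
t: 32.5
tool_pos: [0.5524, -0.3131, 0.1264]
eef_rot: [-0.464, 0.886, -0.001, 0.001]
wrist_force: [1.3, 0.3, -0.7]
finger_gap: 0.645
grip_force: 0.0
```

Emit:
send_rows --plan '[{"x": 0, "y": 0, "z": -30, "twist": 0, "fingers": 55}, {"x": 0, "y": 0, "z": 0, "twist": 0, "fingers": 55}]'

```text
t: 32.7
tool_pos: [0.5494, -0.3105, 0.0904]
eef_rot: [-0.465, 0.885, 0.004, -0.003]
wrist_force: [-0.1, 0.6, -0.6]
finger_gap: 0.644
grip_force: 0.0
```

```bash
python3 -c "
from h import *;tool();tips()"
```

```text
t 32.7 tcp [ 549.4 -310.5   90.4] yaxis deg 145.4 tilt [-0.009  0.004 -1.   ] gap 55.0 F [-0.1  0.6 -0.6] grip 0.0 q [-0.2   0.16 -0.03 -0.   -1.39 -0.4 ]
tips [[589.0, -311.0, 54.0], [592.0, -305.0, 55.0], [587.0, -315.0, 56.0], [597.0, -284.0, 56.0], [589.0, -318.0, 57.0]]
```

Emit:
send_rows --plan '[{"x": -7, "y": -10, "z": 0, "twist": 0.5, "fingers": 38}, {"x": 0, "y": 0, "z": 0, "twist": 0, "fingers": 38}, {"x": 0, "y": 0, "z": -30, "twist": 0, "fingers": 38}, {"x": 0, "y": 0, "z": -20, "twist": 0, "fingers": 38}, {"x": 0, "y": 0, "z": 0, "twist": 0, "fingers": 38}]'

```text
t: 33.25
tool_pos: [0.5446, -0.32, 0.0448]
eef_rot: [-0.47, 0.883, 0.001, -0.001]
wrist_force: [-0.1, -0.2, -1.0]
finger_gap: 0.443
grip_force: 0.0
```

```bash
python3 -c "
from h import *;tool()"
```

```text
t 33.25 tcp [ 544.6 -320.    44.8] yaxis deg 146.0 tilt [-0.003  0.002 -1.   ] gap 37.8 F [-0.1 -0.2 -1. ] grip 0.0 q [-0.22  0.18 -0.09 -0.   -1.3  -0.38]
```

Emit:
send_rows --plan '[{"x": 0, "y": 0, "z": -20, "twist": 0, "fingers": 38}, {"x": 0, "y": 0, "z": -10, "twist": 0, "fingers": 38}, {"x": 0, "y": 0, "z": 0, "twist": 0, "fingers": 18}, {"x": 0, "y": 0, "z": 0, "twist": 0, "fingers": 18}, {"x": 0, "y": 0, "z": 0, "twist": 0, "fingers": 18}]' --grip_force 20

```text
t: 33.75
tool_pos: [0.5438, -0.3242, 0.0195]
eef_rot: [-0.468, 0.883, -0.001, -0.002]
wrist_force: [-11.4, -9.5, 1.4]
finger_gap: 0.215
grip_force: 0.0
```

```bash
python3 -c "
from h import *;tool()"
```

```text
t 33.75 tcp [ 543.8 -324.2   19.5] yaxis deg 145.9 tilt [-0.003 -0.005 -1.   ] gap 18.4 F [-11.4  -9.5   1.4] grip 0.0 q [-0.22  0.2  -0.12  0.01 -1.25 -0.38]
```

Emit:
send_rows --plan '[{"x": 0, "y": 0, "z": 40, "twist": 0, "fingers": 38}, {"x": 0, "y": 0, "z": 40, "twist": 0, "fingers": 45}, {"x": -40, "y": 0, "z": 40, "twist": 0, "fingers": 45}, {"x": -20, "y": 45, "z": 0, "twist": 0, "fingers": 45}, {"x": 0, "y": 45, "z": 0, "twist": 0, "fingers": 45}]'

```text
t: 34.25
tool_pos: [0.49, -0.231, 0.1367]
eef_rot: [-0.468, 0.884, -0.002, 0.003]
wrist_force: [0.6, 0.8, 0.1]
finger_gap: 0.529
grip_force: 0.0
```

Emit:
send_rows --plan '[{"x": 0, "y": 45, "z": 0, "twist": 0, "fingers": 45}, {"x": 0, "y": 45, "z": 0, "twist": 0, "fingers": 45}, {"x": 0, "y": 20, "z": 0, "twist": 0, "fingers": 45}]'

```text
t: 34.55
tool_pos: [0.4912, -0.1178, 0.1353]
eef_rot: [-0.471, 0.882, -0.001, 0.002]
wrist_force: [0.2, -0.2, -0.5]
finger_gap: 0.528
grip_force: 0.0
```

```bash
python3 -c "
from h import *;tool()
im,d,P=cloud('top');Z=(P[...,2]*1000).round().astype(int)
for v in range(233,310,4): print(v,' '.join('%3d%s'%(min(Z[v,u],99),'w' if im[v,u].min()>110 else ('b' if im[v,u].max()<40 else '.')) for u in range(340,440,4)))
blobs(P,d,.008,.06,(300,232,440,340),60)"
```

```text
t 34.55 tcp [ 491.2 -117.8  135.3] yaxis deg 146.2 tilt [ 0.005  0.    -1.   ] gap 45.1 F [ 0.2 -0.2 -0.5] grip 0.0 q [ 0.16 -0.21 -0.31  0.   -1.47 -0.75]
233  99.  99.  -3.   3.   1.  -2.   3.  -2.  -3w  -1.  22b  25b  25b  24b  25b  27.  24w   1w   2.  -4.  -1.   1.  -3.   1.  -1.
237  99b  99.  99.   2w   1.  -5.  -2.   1w   0w  -1.   2.   1.   2.   8b  23b  25w  23w  24w  26w  25w  23w  25w  -2w   3.   0.
241  99b  99b  99.   1.   0.  -1.  -4.   5.   0.   0.   5.  -1.   2.   2.   3.  -4.  -2.   2.  17w  23w  26w  23w  25w  24w  27w
245  99b  99b  99.  99.   0.  -4.  -4.   3.  -1.   2.   0.  12b  19b  14b   3.   1.  -1.   1.   1.  -1.   4.   2.  11.  22w   5.
249  99.  99.  99.  99.  -1.   0.   0.   1.  -1.  -2.  -4.  11b  17b  14b   0.  -2.   1.   3.  -2.   3.  -5.  -1.   1.   1.  -2.
253  99b  99b  99b  99.  -4.   1.  -2.   2.   0.   0.   1.  13b  14b  15b   1.   1.   0.  -2.   2.  -2.   2.   1.  -2.   0.  -1.
257  99b  99b  99b  99.   0.   5.   1.   4.   1.   3.   0.  14b  17b  14b  -4.  -1.  -1.   0.   1.   4.   2.   4.   2.   0.   3.
261  99b  99b  99.  99.   0.   0.   2.  -
[... 1071 characters left out ...]
 1.   1.   2.   1.   0.  -1.   0.  -2.   2.  -3.
297   3.   3.   0.  -3.  -1.   1.   1.   1.   2.  -5.  -4.  11w  18w  15w   0.   0.   1.   2.  -1w   2.   1.  -2.   2.  -2.  -4.
301  -3.   1.   1.   3.   2.  -5.   2.   0.   2.   2.   2.   5w   2w   2.  -5.  -1.   0.  -4.   3.   1.   0.  -1.  -1.  -2.   1.
305   8.   3.   2.  -2.   4.  -2.   3.   0.   5.   4.   1.   1.  -1.   0.   1.   0.   4.   2.   0.   0.   8.  -5.   1.  -3.   2.
309   0.   0.  -2.   1.   2.   0.   0.  -1.  -1.   3.   4.  -3.   0.  -4.   0.   1.   0.   5.  -1.   0.  -2.  -2.  -2.  -1.   2.
px [410. 238.] n 377 xy 565.6 -352.2 LxW 126.9 16.4 ang 77.2 z 24.2
px [388. 272.] n 673 xy 489.3 -306.2 LxW 127.2 26.2 ang -4.3 z 14.8
```

Emit:
send_rows --plan '[{"x": -5, "y": -23, "z": 0, "twist": -7.6, "fingers": 50}, {"x": -5, "y": -23, "z": 0, "twist": -7.6, "fingers": 50}, {"x": -5, "y": -23, "z": 0, "twist": -7.6, "fingers": 50}, {"x": -5, "y": -23, "z": 0, "twist": -7.6, "fingers": 50}, {"x": -5, "y": -23, "z": 0, "twist": -7.6, "fingers": 50}]'

```text
t: 35.1
tool_pos: [0.4659, -0.2369, 0.1348]
eef_rot: [-0.154, 0.988, -0.001, 0.002]
wrist_force: [-0.8, 0.3, 0.7]
finger_gap: 0.584
grip_force: 0.0
```

Emit:
send_rows --plan '[{"x": -5, "y": -23, "z": 0, "twist": -7.6, "fingers": 50}, {"x": -5, "y": -23, "z": 0, "twist": -7.6, "fingers": 50}, {"x": -7, "y": -24, "z": 0, "twist": -7.3, "fingers": 50}, {"x": 0, "y": 0, "z": -40, "twist": 0, "fingers": 50}, {"x": 0, "y": 0, "z": 0, "twist": 0, "fingers": 50}]'

```text
t: 35.6
tool_pos: [0.4463, -0.3051, 0.089]
eef_rot: [0.04, 0.999, 0.001, -0.002]
wrist_force: [-0.8, -0.2, -1.5]
finger_gap: 0.586
grip_force: 0.0
```

```bash
python3 -c "
from h import *;tool()"
```

```text
t 35.6 tcp [ 446.3 -305.1   89. ] yaxis deg 85.4 tilt [-0.004  0.003 -1.   ] gap 50.0 F [-0.8 -0.2 -1.5] grip 0.0 q [-0.23 -0.09 -0.28 -0.   -1.38 -1.42]
```

Emit:
send_rows --plan '[{"x": 3, "y": 1, "z": -40, "twist": 0, "fingers": 50}, {"x": 0, "y": 0, "z": -30, "twist": 0, "fingers": 50}, {"x": 0, "y": 0, "z": -18, "twist": 0, "fingers": 50}, {"x": 0, "y": 0, "z": 0, "twist": 0, "fingers": 50}, {"x": 0, "y": 0, "z": 0, "twist": 0, "fingers": 18}]' --grip_force 25

```text
t: 36.1
tool_pos: [0.4527, -0.3048, 0.0065]
eef_rot: [0.038, 0.999, -0.001, 0.001]
wrist_force: [1.0, 0.5, 0.3]
finger_gap: 0.43
grip_force: 0.0
```

Emit:
send_rows --plan '[{"x": 0, "y": 0, "z": 0, "twist": 0, "fingers": 18}, {"x": 0, "y": 0, "z": 0, "twist": 0, "fingers": 18}, {"x": 0, "y": 0, "z": 0, "twist": 0, "fingers": 18}]'

```text
t: 36.4
tool_pos: [0.4531, -0.3049, 0.0069]
eef_rot: [0.039, 0.999, -0.001, 0.002]
wrist_force: [-0.3, 1.8, 7.0]
finger_gap: 0.28
grip_force: 24.8
```

Emit:
send_rows --plan '[{"x": 0, "y": 0, "z": 35, "twist": 0, "fingers": 18}, {"x": 0, "y": 35, "z": 10, "twist": -4, "fingers": 18}, {"x": 15, "y": 34, "z": 0, "twist": -3.6, "fingers": 18}, {"x": 15, "y": 0, "z": 0, "twist": 0, "fingers": 18}, {"x": 0, "y": 0, "z": 0, "twist": 0, "fingers": 18}]'

```text
t: 36.9
tool_pos: [0.483, -0.2345, 0.0502]
eef_rot: [0.104, 0.995, -0.0, 0.001]
wrist_force: [1.0, 0.7, -0.4]
finger_gap: 0.28
grip_force: 24.6
```

```bash
python3 -c "
from h import *;tool()
im,d,P=cloud('top');blobs(P,d,.02,.07,(330,225,430,310),40)
im,d,P=cloud('scene');m=(im.max(-1)<45)&(P[...,0]>.52)&(P[...,0]<.595)&(P[...,2]>.03)&(P[...,2]<.08);p=P[m]*1000;print(len(p),p.mean(0) if len(p) else 0,p.max(0) if len(p) else 0)"
```

```text
t 36.9 tcp [ 483.  -234.5   50.2] yaxis deg 78.1 tilt [ 0.002 -0.    -1.   ] gap 23.9 F [ 1.   0.7 -0.4] grip 24.6 q [-0.08 -0.08 -0.35  0.   -1.3  -1.7 ]
px [388. 228.] n 110 xy 579.5 -303.8 LxW 55.6 16.0 ang 77.9 z 29.4
px [365. 231.] n 60 xy 575.6 -253.2 LxW 25.6 11.7 ang 80.7 z 57.1
px [426. 240.] n 47 xy 560.4 -390.6 LxW 27.3 13.2 ang 41.1 z 25.9
778 [558.26359518 381.57900797  58.52987399] [594.99634652 627.25410363  79.99908325]
```

Emit:
send_rows --plan '[{"x": 10, "y": -2, "z": 0, "twist": 0, "fingers": 18}, {"x": 7, "y": -1.5, "z": 0, "twist": 0, "fingers": 18}, {"x": 1, "y": 0, "z": 8, "twist": 0, "fingers": 18}, {"x": 2, "y": -0.5, "z": 9, "twist": 0, "fingers": 18}]'

```text
t: 37.4
tool_pos: [0.4994, -0.2394, 0.0651]
eef_rot: [0.105, 0.994, 0.0, -0.003]
wrist_force: [-7.5, 2.8, -0.3]
finger_gap: 0.272
grip_force: 24.4
```

```bash
cat >> h.py <<'E'
def side(v0=22,hw=14):
    # marker top profile along u in the strip v0+-hw, from both cameras (u from holder centre)
    o=observe()['tool_pos']*1000;C=np.array([645.1,-291.8]);U=np.array([.978,-.2096]);V=np.array([.2096,.978])
    print('tool u,v',((o[:2]-C)@U).round(),((o[:2]-C)@V).round())
    for n in('top','scene'):
        im,d,P=cloud(n);p=P[d>0]*1000;q=p[:,:2]-C;u=q@U;v=q@V
        k=(abs(v-v0)<hw)&(u>-190)&(u<40)&(p[:,2]>12)&(p[:,2]<o[2]+45);u=u[k];z=p[k,2]
        print(n,[(b,int(np.percentile(z[(u>=b)&(u<b+8)],90)),int(np.percentile(z[(u>=b)&(u<b+8)],10))) for b in range(-190,40,8) if ((u>=b)&(u<b+8)).sum()>4])
E
python3 -c "
from h import *;tool();side()"
```

```text
t 37.4 tcp [ 499.4 -239.4   65.1] yaxis deg 77.9 tilt [-0.006  0.001 -1.   ] gap 23.2 F [-7.5  2.8 -0.3] grip 24.4 q [-0.08 -0.04 -0.28 -0.   -1.33 -1.7 ]
tool u,v -153.0 21.0
top [(-54, 84, 82), (-6, 73, 20)]
scene [(-174, 77, 74), (-166, 104, 74), (-158, 101, 72), (-150, 103, 71), (-142, 100, 69), (-134, 72, 68), (-126, 70, 66), (-118, 68, 64), (-110, 67, 62), (-102, 65, 60), (-94, 65, 61), (-86, 63, 60), (-78, 62, 58), (-70, 61, 59), (-54, 82, 25), (-6, 71, 30), (2, 69, 23)]
```

Emit:
send_rows --plan '[{"x": -25, "y": 5, "z": 0, "twist": 0, "fingers": 18}, {"x": 0, "y": 0, "z": -30, "twist": 0, "fingers": 18}, {"x": 0, "y": 0, "z": -24, "twist": 0, "fingers": 18}, {"x": 0, "y": 0, "z": 0, "twist": 0, "fingers": 18}, {"x": 0, "y": 0, "z": 0, "twist": 0, "fingers": 45}]'

```text
t: 38.0
tool_pos: [0.477, -0.2348, 0.0131]
eef_rot: [0.105, 0.994, -0.0, 0.0]
wrist_force: [-1.1, 0.1, 0.6]
finger_gap: 0.42
grip_force: 0.0
```

Emit:
send_rows --plan '[{"x": 0, "y": 0, "z": 0, "twist": 0, "fingers": 45}, {"x": 0, "y": 0, "z": 0, "twist": 0, "fingers": 45}, {"x": 0, "y": 0, "z": -6, "twist": 0, "fingers": 45}, {"x": 0, "y": 0, "z": -4, "twist": 0, "fingers": 45}, {"x": 0, "y": 0, "z": 0, "twist": 0, "fingers": 45}]'

```text
t: 38.5
tool_pos: [0.4758, -0.2341, 0.0009]
eef_rot: [0.105, 0.994, 0.0, -0.001]
wrist_force: [-0.0, -0.0, 0.6]
finger_gap: 0.525
grip_force: 0.0
```

```bash
python3 -c "
from h import *;tool();side()
im,d,P=cloud('scene');m=(im.min(-1)>125)&(P[...,2]>.008)&(P[...,2]<.03)&(P[...,0]<.6)&(P[...,0]>.4)&(abs(P[...,1]+.25)<.05);p=(P[m]*1000).astype(np.float32);print(cv2.minAreaRect(p[:,:2]))"
```

```text
t 38.5 tcp [ 475.8 -234.1    0.9] yaxis deg 77.9 tilt [-0.001  0.001 -1.   ] gap 44.8 F [-0.  -0.   0.6] grip 0.0 q [-0.08 -0.05 -0.42 -0.   -1.21 -1.7 ]
tool u,v -178.0 21.0
top [(-94, 17, 13), (-86, 16, 13), (-62, 40, 17), (-6, 43, 15)]
scene [(-190, 15, 13), (-182, 15, 12), (-174, 16, 12), (-166, 15, 12), (-158, 15, 13), (-150, 15, 12), (-142, 15, 13), (-134, 16, 13), (-126, 15, 12), (-118, 16, 13), (-110, 16, 13), (-102, 16, 12), (-94, 15, 12), (-54, 43, 18), (-6, 43, 26), (2, 39, 16)]Traceback (most recent call last):
  File "<string>", line 3, in <module>
    im,d,P=cloud('scene');m=(im.min(-1)>125)&(P[...,2]>.008)&(P[...,2]<.03)&(P[...,0]<.6)&(P[...,0]>.4)&(abs(P[...,1]+.25)<.05);p=(P[m]*1000).astype(np.float32);print(cv2.minAreaRect(p[:,:2]))
                                                                                                                                                                       ~~~~~~~~~~~~~~~^^^^^^^^^
cv2.error: OpenCV(4.12.0) /io/opencv/modules/imgproc/src/convhull.cpp:143: error: (-215:Assertion failed) total >= 0 && (depth == CV_32F || depth == CV_32S) in function 'convexHull'
```

Emit:
send_rows --plan '[{"x": 0, "y": 0, "z": -3, "twist": 0, "fingers": 45}, {"x": 0, "y": 0, "z": 0, "twist": 0, "fingers": 18}, {"x": 0, "y": 0, "z": 0, "twist": 0, "fingers": 18}, {"x": 0, "y": 0, "z": 0, "twist": 0, "fingers": 18}, {"x": 0, "y": 0, "z": 0, "twist": 0, "fingers": 18}]' --grip_force 25

```text
t: 39.15
tool_pos: [0.4764, -0.2342, -0.0012]
eef_rot: [0.105, 0.994, 0.0, -0.0]
wrist_force: [-0.4, -0.6, 0.6]
finger_gap: 0.291
grip_force: 26.4
```

Emit:
send_rows --plan '[{"x": 0, "y": 0, "z": 30, "twist": 0, "fingers": 18}, {"x": 0, "y": 0, "z": 15, "twist": 0, "fingers": 18}, {"x": 14, "y": -3, "z": 0, "twist": 0, "fingers": 18}, {"x": 10, "y": -2, "z": 0, "twist": 0, "fingers": 18}, {"x": 0, "y": 0, "z": 0, "twist": 0, "fingers": 18}]'

```text
t: 39.65
tool_pos: [0.4998, -0.239, 0.0427]
eef_rot: [0.105, 0.994, 0.0, -0.002]
wrist_force: [-2.4, 1.0, 0.0]
finger_gap: 0.293
grip_force: 26.6
```

```bash
python3 -c "
from h import *;tool();side()"
```

```text
t 39.65 tcp [ 499.8 -239.    42.7] yaxis deg 77.9 tilt [-0.003  0.001 -1.   ] gap 25.0 F [-2.4  1.   0. ] grip 26.6 q [-0.08 -0.02 -0.31 -0.   -1.29 -1.7 ]
tool u,v -153.0 21.0
top [(-62, 83, 59), (-54, 86, 68), (-6, 72, 19)]
scene [(-174, 58, 56), (-166, 83, 56), (-158, 81, 57), (-150, 81, 56), (-142, 77, 57), (-134, 59, 55), (-126, 59, 56), (-118, 59, 55), (-110, 59, 54), (-102, 59, 54), (-94, 61, 57), (-86, 61, 56), (-78, 60, 57), (-70, 61, 57), (-54, 82, 26), (-6, 72, 23), (2, 67, 26)]
```

Emit:
send_rows --plan '[{"x": 5, "y": -1, "z": 0, "twist": 0, "fingers": 18}, {"x": 1, "y": 0, "z": 9, "twist": 0, "fingers": 18}, {"x": 1, "y": 0, "z": 9, "twist": 0, "fingers": 18}, {"x": 2, "y": 0, "z": 8, "twist": 0, "fingers": 18}, {"x": 2.5, "y": -0.5, "z": 8, "twist": 0, "fingers": 18}]'

```text
t: 40.25
tool_pos: [0.511, -0.2407, 0.0773]
eef_rot: [0.105, 0.994, 0.0, -0.001]
wrist_force: [-2.4, 0.1, -1.6]
finger_gap: 0.296
grip_force: 25.2
```

```bash
python3 -c "
from h import *;tool();side()"
```

```text
t 40.25 tcp [ 511.  -240.7   77.3] yaxis deg 77.9 tilt [-0.002  0.001 -1.   ] gap 25.3 F [-2.4  0.1 -1.6] grip 25.2 q [-0.09 -0.02 -0.24 -0.   -1.35 -1.7 ]
tool u,v -142.0 22.0
top [(-182, 103, 96), (-174, 105, 99), (-6, 72, 21)]
scene [(-158, 102, 95), (-150, 115, 94), (-142, 114, 91), (-134, 112, 87), (-126, 88, 81), (-118, 84, 79), (-110, 81, 76), (-102, 77, 72), (-94, 76, 71), (-86, 73, 68), (-78, 70, 64), (-70, 67, 64), (-54, 82, 24), (-6, 71, 27), (2, 66, 25)]
```

Emit:
send_rows --plan '[{"x": 4, "y": -1, "z": 8, "twist": 0, "fingers": 18}, {"x": 4, "y": -1, "z": 7.5, "twist": 0, "fingers": 18}, {"x": 5, "y": -1, "z": 7, "twist": 0, "fingers": 18}, {"x": 5, "y": -1, "z": 7, "twist": 0, "fingers": 18}, {"x": 5, "y": -1, "z": 6, "twist": 0, "fingers": 18}]'

```text
t: 40.85
tool_pos: [0.536, -0.2459, 0.1143]
eef_rot: [0.105, 0.994, -0.0, 0.001]
wrist_force: [-1.0, 1.2, -1.8]
finger_gap: 0.298
grip_force: 24.6
```

```bash
python3 -c "
from h import *;tool();side()"
```

```text
t 40.85 tcp [ 536.  -245.9  114.3] yaxis deg 78.0 tilt [ 0.001 -0.    -1.   ] gap 25.5 F [-1.   1.2 -1.8] grip 24.6 q [-0.09  0.03 -0.13  0.   -1.42 -1.69]
tool u,v -116.0 22.0
top [(-158, 151, 145), (-150, 153, 146), (-142, 150, 138)]
scene [(-134, 140, 135), (-126, 153, 129), (-118, 152, 120), (-110, 149, 110), (-102, 111, 101), (-94, 102, 91), (-86, 93, 83), (-78, 87, 78), (-70, 79, 70), (-62, 78, 70), (-54, 82, 26), (-6, 71, 24), (2, 68, 25)]
```

Emit:
send_rows --plan '[{"x": 8, "y": -1.5, "z": 7.5, "twist": 0, "fingers": 18}, {"x": 9, "y": -2, "z": 7, "twist": 0, "fingers": 18}, {"x": 10, "y": -2, "z": 6, "twist": 0, "fingers": 18}, {"x": 10, "y": -2, "z": 4, "twist": 0, "fingers": 18}, {"x": 9, "y": -2, "z": 2, "twist": 0, "fingers": 18}]'

```text
t: 41.45
tool_pos: [0.5816, -0.2555, 0.1404]
eef_rot: [0.105, 0.994, -0.0, 0.0]
wrist_force: [-2.7, 0.3, 1.5]
finger_gap: 0.288
grip_force: 24.5
```

```bash
python3 -c "
from h import *;tool();side()"
```

```text
t 41.45 tcp [ 581.6 -255.5  140.4] yaxis deg 78.0 tilt [ 0.001 -0.    -1.   ] gap 24.6 F [-2.7  0.3  1.5] grip 24.5 q [-0.1   0.14  0.04  0.   -1.47 -1.68]
tool u,v -70.0 22.0
top [(-102, 185, 181), (-94, 184, 159), (-86, 175, 140), (-78, 116, 85), (-70, 94, 70)]
scene [(-86, 168, 160), (-78, 175, 119), (-70, 168, 96), (-62, 176, 79), (-54, 82, 25), (-6, 71, 29), (2, 66, 21)]
```

Emit:
send_rows --plan '[{"x": -3, "y": 1, "z": 25, "twist": 0, "fingers": 18}, {"x": 0, "y": 0, "z": 25, "twist": 0, "fingers": 18}, {"x": 18, "y": 0, "z": 0, "twist": 0, "fingers": 18}, {"x": 19, "y": -3, "z": 0, "twist": 0, "fingers": 18}, {"x": 0, "y": 0, "z": 0, "twist": 0, "fingers": 18}]'

```text
t: 42.05
tool_pos: [0.6163, -0.257, 0.1887]
eef_rot: [0.105, 0.994, 0.0, 0.0]
wrist_force: [-0.6, -0.3, -1.0]
finger_gap: 0.291
grip_force: 24.7
```

```bash
python3 -c "
from h import *;tool();side(25)"
```

```text
t 42.05 tcp [ 616.3 -257.   188.7] yaxis deg 78.0 tilt [ 0.     0.001 -1.   ] gap 24.8 F [-0.6 -0.3 -1. ] grip 24.7 q [-0.1   0.22  0.22 -0.   -1.57 -1.68]
tool u,v -35.0 28.0
top [(-70, 232, 228), (-62, 81, 20), (-54, 226, 32), (-46, 210, 197), (-6, 44, 13)]
scene [(-54, 82, 23), (-46, 214, 166), (-38, 199, 150), (-30, 214, 129), (-22, 131, 117), (-6, 71, 26), (2, 66, 21)]
```

Emit:
send_rows --plan '[{"x": -2, "y": 0, "z": -25, "twist": 0, "fingers": 18}, {"x": 0, "y": 0, "z": -25, "twist": 0, "fingers": 18}, {"x": 0, "y": 0, "z": -20, "twist": 0, "fingers": 18}, {"x": 0, "y": 0, "z": -15, "twist": 0, "fingers": 18}, {"x": 0, "y": 0, "z": 0, "twist": 0, "fingers": 18}]'

```text
t: 42.65
tool_pos: [0.6125, -0.2571, 0.1031]
eef_rot: [0.105, 0.994, 0.0, -0.0]
wrist_force: [2.1, -0.5, -0.5]
finger_gap: 0.29
grip_force: 25.0
```

```bash
python3 -c "
from h import *;tool();side(25)"
```

```text
t 42.65 tcp [ 612.5 -257.1  103.1] yaxis deg 77.9 tilt [-0.001  0.    -1.   ] gap 24.8 F [ 2.1 -0.5 -0.5] grip 25.0 q [-0.1   0.23  0.07 -0.   -1.42 -1.68]
tool u,v -39.0 27.0
top [(-78, 146, 143), (-70, 147, 144), (-62, 141, 17), (-54, 134, 25)]
scene [(-54, 126, 30), (-46, 133, 83), (-38, 134, 63), (-30, 127, 46), (-22, 45, 34), (-6, 71, 26), (2, 69, 23)]
```

Emit:
send_rows --plan '[{"x": 0, "y": 0, "z": -9, "twist": 0, "fingers": 18}, {"x": 0, "y": 0, "z": 0, "twist": 0, "fingers": 30}, {"x": 0, "y": 0, "z": 0, "twist": 0, "fingers": 45}, {"x": 0, "y": 0, "z": 0, "twist": 0, "fingers": 45}, {"x": 0, "y": 0, "z": 0, "twist": 0, "fingers": 45}]'

```text
t: 43.25
tool_pos: [0.613, -0.2573, 0.0961]
eef_rot: [0.105, 0.994, 0.0, 0.0]
wrist_force: [-0.1, 0.3, 0.0]
finger_gap: 0.527
grip_force: 0.0
```

Emit:
send_rows --plan '[{"x": 0, "y": 0, "z": 35, "twist": 0, "fingers": 45}, {"x": 0, "y": 0, "z": 40, "twist": 0, "fingers": 45}, {"x": 0, "y": 0, "z": 30, "twist": 0, "fingers": 45}, {"x": -40, "y": 0, "z": 0, "twist": 0, "fingers": 45}, {"x": -40, "y": 30, "z": 0, "twist": 0, "fingers": 45}]'

```text
t: 43.75
tool_pos: [0.5325, -0.2287, 0.2008]
eef_rot: [0.106, 0.994, -0.0, -0.0]
wrist_force: [-0.4, 1.3, 0.3]
finger_gap: 0.53
grip_force: 0.0
```

Emit:
send_rows --plan '[{"x": -30, "y": 40, "z": 0, "twist": 0, "fingers": 45}, {"x": -30, "y": 40, "z": 0, "twist": 0, "fingers": 45}, {"x": 0, "y": 0, "z": 0, "twist": 0, "fingers": 45}]'

```text
t: 44.05
tool_pos: [0.4707, -0.1445, 0.2023]
eef_rot: [0.103, 0.995, 0.001, 0.002]
wrist_force: [-0.5, -0.1, 1.1]
finger_gap: 0.526
grip_force: 0.0
```

```bash
python3 -c "
from h import *;tool();side(25)
im,d,P=cloud('top');print('low');blobs(P,d,.008,.06,(300,232,440,340),60);print('tall');blobs(P,d,.09,.16,(340,160,440,260),15)
blobs(P,d,.040,.0505,(112,200,208,262))"
```

```text
t 44.05 tcp [ 470.7 -144.5  202.3] yaxis deg 78.2 tilt [ 0.004  0.001 -1.   ] gap 44.9 F [-0.5 -0.1  1.1] grip 0.0 q [ 0.11 -0.25 -0.23 -0.   -1.6  -1.89]
tool u,v -201.0 107.0
top [(-70, 125, 120), (-62, 128, 22), (-54, 126, 35), (-46, 111, 98), (-38, 92, 70), (-30, 67, 48), (-22, 47, 32), (-14, 30, 13), (-6, 73, 22)]
scene [(-62, 126, 117), (-54, 125, 37), (-46, 111, 88), (-38, 90, 64), (-30, 70, 46), (-22, 49, 38), (-6, 71, 26), (2, 66, 22)]
low
px [410. 238.] n 382 xy 565.8 -351.4 LxW 127.7 15.6 ang 76.6 z 24.5
tall
px [369. 215.] n 130 xy 601.4 -254.1 LxW 26.5 25.9 ang 74.9 z 123.8
px [128. 224.] n 380 xy 594.4 267.4 LxW 56.4 35.3 ang -1.4 z 47.3
px [149. 226.] n 375 xy 591.1 221.0 LxW 57.7 34.2 ang -1.6 z 47.4
px [168. 226.] n 378 xy 589.2 179.4 LxW 55.9 34.3 ang -1.6 z 47.6
px [187. 228.] n 365 xy 586.7 137.7 LxW 56.1 34.2 ang -1.6 z 47.4
```

Marker1 stands in the front-left compartment, leaning about 25° (limit 34°). Marker0 lies on edge beside the holder's front wall; I'll do the same with it.

Emit:
send_rows --plan '[{"x": 8, "y": -22, "z": 0, "twist": 8, "fingers": 40}, {"x": 8, "y": -22, "z": 0, "twist": 8, "fingers": 40}, {"x": 8, "y": -22, "z": 0, "twist": 8, "fingers": 40}, {"x": 8, "y": -22, "z": 0, "twist": 8, "fingers": 40}, {"x": 8, "y": -22, "z": 0, "twist": 8, "fingers": 40}]'

```text
t: 44.7
tool_pos: [0.5136, -0.2595, 0.1998]
eef_rot: [-0.243, 0.97, 0.0, -0.001]
wrist_force: [0.6, -0.3, 0.3]
finger_gap: 0.465
grip_force: 0.0
```

Emit:
send_rows --plan '[{"x": 8, "y": -22, "z": 0, "twist": 8, "fingers": 40}, {"x": 8, "y": -22, "z": 0, "twist": 8, "fingers": 40}, {"x": 8, "y": -22, "z": 0, "twist": 8, "fingers": 40}, {"x": 8, "y": -22, "z": 0, "twist": 8, "fingers": 40}, {"x": 8, "y": -24, "z": 0, "twist": 8, "fingers": 40}]'

```text
t: 45.2
tool_pos: [0.5533, -0.3717, 0.1993]
eef_rot: [-0.561, 0.828, 0.001, -0.001]
wrist_force: [1.2, -0.3, -0.0]
finger_gap: 0.467
grip_force: 0.0
```

Emit:
send_rows --plan '[{"x": 6, "y": -24, "z": 0, "twist": 8, "fingers": 40}, {"x": 0, "y": 0, "z": -40, "twist": 0.4, "fingers": 40}, {"x": 0, "y": 0, "z": -40, "twist": 0, "fingers": 40}, {"x": 0, "y": 0, "z": 0, "twist": 0, "fingers": 40}, {"x": 0, "y": 0, "z": 0, "twist": 0, "fingers": 40}]'

```text
t: 45.7
tool_pos: [0.5585, -0.3945, 0.1203]
eef_rot: [-0.618, 0.786, 0.001, -0.001]
wrist_force: [0.6, -0.9, 2.4]
finger_gap: 0.465
grip_force: 0.0
```

```bash
python3 -c "
from h import *;tool()"
```

```text
t 45.7 tcp [ 558.5 -394.5  120.3] yaxis deg 166.3 tilt [-0.003 -0.    -1.   ] gap 39.7 F [ 0.6 -0.9  2.4] grip 0.0 q [-0.32  0.27  0.16  0.   -1.46  0.08]
```

Emit:
send_rows --plan '[{"x": -2.5, "y": 2, "z": -40, "twist": 0, "fingers": 40}, {"x": 0, "y": 0, "z": -40, "twist": 0, "fingers": 40}, {"x": 0, "y": 0, "z": -30, "twist": 0, "fingers": 40}, {"x": 0, "y": 0, "z": -8, "twist": 0, "fingers": 40}, {"x": 0, "y": 0, "z": 0, "twist": 0, "fingers": 40}]'

```text
t: 46.2
tool_pos: [0.5571, -0.392, 0.0043]
eef_rot: [-0.618, 0.786, -0.001, -0.0]
wrist_force: [0.4, 0.3, 1.3]
finger_gap: 0.469
grip_force: 0.0
```

Emit:
send_rows --plan '[{"x": 0, "y": 0, "z": 0, "twist": 0, "fingers": 8}, {"x": 0, "y": 0, "z": 0, "twist": 0, "fingers": 8}, {"x": 0, "y": 0, "z": 0, "twist": 0, "fingers": 8}, {"x": 0, "y": 0, "z": 0, "twist": 0, "fingers": 8}]' --grip_force 25

```text
t: 46.6
tool_pos: [0.5581, -0.3923, 0.0065]
eef_rot: [-0.618, 0.786, -0.002, 0.001]
wrist_force: [0.2, -0.1, 6.4]
finger_gap: 0.177
grip_force: 25.6
```

```bash
python3 -c "
from h import *;tool()"
```

```text
t 46.6 tcp [ 558.1 -392.3    6.5] yaxis deg 166.4 tilt [ 0.004 -0.003 -1.   ] gap 15.2 F [ 0.2 -0.1  6.4] grip 25.6 q [-0.32  0.32  0.01  0.   -1.25  0.08]
```

Emit:
send_rows --plan '[{"x": 0, "y": 0, "z": 40, "twist": 0, "fingers": 8}, {"x": -20, "y": 0, "z": 40, "twist": 0, "fingers": 8}, {"x": -30, "y": 10, "z": 40, "twist": -4, "fingers": 8}, {"x": -30, "y": 20, "z": 0, "twist": -8, "fingers": 8}, {"x": -8, "y": 30, "z": 0, "twist": -8, "fingers": 8}]'

```text
t: 47.1
tool_pos: [0.4679, -0.3322, 0.1253]
eef_rot: [-0.468, 0.883, -0.002, 0.002]
wrist_force: [0.9, 0.5, -0.5]
finger_gap: 0.178
grip_force: 25.0
```

Emit:
send_rows --plan '[{"x": 0, "y": 30, "z": 0, "twist": -8, "fingers": 8}, {"x": 0, "y": 25, "z": 0, "twist": -8, "fingers": 8}, {"x": 0, "y": 0, "z": 0, "twist": -8, "fingers": 8}, {"x": 0, "y": 0, "z": 0, "twist": -8, "fingers": 8}, {"x": 0, "y": 0, "z": 0, "twist": -8, "fingers": 8}]'

```text
t: 47.6
tool_pos: [0.4694, -0.2762, 0.1235]
eef_rot: [-0.14, 0.99, -0.0, 0.001]
wrist_force: [0.3, -0.3, 0.5]
finger_gap: 0.178
grip_force: 24.9
```

Emit:
send_rows --plan '[{"x": 0, "y": 0, "z": 0, "twist": -8, "fingers": 8}, {"x": 0, "y": 0, "z": 0, "twist": -8, "fingers": 8}, {"x": 0, "y": 0, "z": 0, "twist": -8, "fingers": 8}, {"x": 0, "y": 0, "z": 0, "twist": -4.5, "fingers": 8}, {"x": 0, "y": 0, "z": 0, "twist": 0, "fingers": 8}]'

```text
t: 48.1
tool_pos: [0.4693, -0.2766, 0.1231]
eef_rot: [0.106, 0.994, -0.0, 0.001]
wrist_force: [0.1, 0.1, -0.5]
finger_gap: 0.18
grip_force: 24.9
```

```bash
python3 -c "
from h import *;tool();side(-22,12)"
```

```text
t 48.1 tcp [ 469.3 -276.6  123.1] yaxis deg 77.8 tilt [ 0.002 -0.    -1.   ] gap 15.4 F [ 0.1  0.1 -0.5] grip 24.9 q [-0.16 -0.1  -0.23 -0.   -1.43 -1.62]
tool u,v -175.0 -22.0
top [(-86, 142, 137), (-78, 143, 135), (-62, 78, 20), (-54, 86, 54), (-6, 72, 21)]
scene [(-190, 166, 139), (-182, 163, 139), (-174, 167, 138), (-166, 163, 132), (-158, 141, 123), (-150, 141, 122), (-142, 141, 127), (-134, 141, 126), (-126, 141, 126), (-118, 140, 125), (-110, 142, 128), (-102, 142, 126), (-94, 141, 128), (-86, 142, 125), (-78, 141, 123), (-70, 137, 122), (-54, 81, 21), (-6, 71, 24), (2, 69, 18)]
```

Emit:
send_rows --plan '[{"x": 0, "y": 0, "z": -40, "twist": 0, "fingers": 8}, {"x": 0, "y": 0, "z": -40, "twist": 0, "fingers": 8}, {"x": 0, "y": 0, "z": 0, "twist": 0, "fingers": 8}, {"x": 10, "y": -2, "z": 0, "twist": 0, "fingers": 8}, {"x": 8, "y": -2, "z": 0, "twist": 0, "fingers": 8}]'

```text
t: 48.7
tool_pos: [0.4853, -0.2805, 0.0439]
eef_rot: [0.105, 0.994, 0.0, -0.003]
wrist_force: [-19.2, 7.6, 4.0]
finger_gap: 0.175
grip_force: 25.7
```

Emit:
send_rows --plan '[{"x": 0.5, "y": 0, "z": 9, "twist": 0, "fingers": 8}, {"x": 0.5, "y": 0, "z": 9, "twist": 0, "fingers": 8}, {"x": 0.5, "y": 0, "z": 9, "twist": 0, "fingers": 8}, {"x": 1, "y": 0, "z": 9, "twist": 0, "fingers": 8}]'

```text
t: 49.1
tool_pos: [0.49, -0.2807, 0.0799]
eef_rot: [0.106, 0.994, -0.0, 0.001]
wrist_force: [-2.4, 1.3, -1.6]
finger_gap: 0.175
grip_force: 24.5
```

```bash
python3 -c "
from h import *;tool();side(-22,12)"
```

```text
t 49.1 tcp [ 490.  -280.7   79.9] yaxis deg 77.9 tilt [ 0.001 -0.    -1.   ] gap 14.9 F [-2.4  1.3 -1.6] grip 24.5 q [-0.16 -0.02 -0.24  0.   -1.35 -1.62]
tool u,v -154.0 -22.0
top [(-6, 71, 22)]
scene [(-166, 118, 99), (-158, 119, 98), (-150, 121, 85), (-142, 116, 85), (-134, 95, 78), (-126, 92, 76), (-118, 91, 77), (-110, 88, 73), (-102, 86, 76), (-94, 85, 69), (-86, 83, 66), (-78, 82, 72), (-70, 80, 67), (-62, 80, 75), (-54, 81, 22), (-6, 70, 23), (2, 67, 18)]
```

Emit:
send_rows --plan '[{"x": -9, "y": 2, "z": 0, "twist": 0, "fingers": 8}, {"x": 0, "y": 0, "z": -38, "twist": 0, "fingers": 8}, {"x": 9, "y": -2, "z": 0, "twist": 0, "fingers": 8}, {"x": 6, "y": -1, "z": 0, "twist": 0, "fingers": 8}, {"x": 1, "y": 0, "z": 9, "twist": 0, "fingers": 8}]'

```text
t: 49.7
tool_pos: [0.4941, -0.2812, 0.0478]
eef_rot: [0.106, 0.994, 0.0, -0.004]
wrist_force: [-3.3, 1.4, -2.0]
finger_gap: 0.177
grip_force: 24.4
```

Emit:
send_rows --plan '[{"x": 2, "y": -0.5, "z": 9, "twist": 0, "fingers": 8}, {"x": 3, "y": -0.5, "z": 9, "twist": 0, "fingers": 8}, {"x": 4, "y": -1, "z": 8, "twist": 0, "fingers": 8}]'

```text
t: 50.0
tool_pos: [0.5064, -0.2837, 0.0768]
eef_rot: [0.106, 0.994, -0.0, 0.001]
wrist_force: [-2.1, -0.3, -0.3]
finger_gap: 0.178
grip_force: 24.4
```

```bash
python3 -c "
from h import *;tool();side(-22,12)"
```

```text
t 50.0 tcp [ 506.4 -283.7   76.8] yaxis deg 77.9 tilt [ 0.001 -0.001 -1.   ] gap 15.2 F [-2.1 -0.3 -0.3] grip 24.4 q [-0.17  0.02 -0.2   0.   -1.35 -1.62]
tool u,v -137.0 -21.0
top [(-174, 102, 92), (-166, 108, 95), (-6, 72, 23)]
scene [(-150, 117, 98), (-142, 117, 94), (-134, 115, 74), (-126, 115, 79), (-118, 80, 63), (-110, 76, 57), (-102, 70, 53), (-94, 63, 48), (-86, 61, 44), (-78, 55, 49), (-54, 82, 22), (-6, 70, 23), (2, 67, 19)]
```

Emit:
send_rows --plan '[{"x": 7.5, "y": -1.5, "z": 13.5, "twist": 0, "fingers": 8}, {"x": 5, "y": -1, "z": 6, "twist": 0, "fingers": 8}, {"x": 5, "y": -1, "z": 6, "twist": 0, "fingers": 8}, {"x": 6, "y": -1.5, "z": 5, "twist": 0, "fingers": 8}, {"x": 6, "y": -1.5, "z": 5, "twist": 0, "fingers": 8}]'

```text
t: 50.6
tool_pos: [0.5355, -0.29, 0.1107]
eef_rot: [0.106, 0.994, 0.0, -0.0]
wrist_force: [-1.1, 0.3, -1.9]
finger_gap: 0.179
grip_force: 24.4
```

```bash
python3 -c "
from h import *;tool();side(-22,12)"
```

```text
t 50.6 tcp [ 535.5 -290.   110.7] yaxis deg 77.8 tilt [-0.  0. -1.] gap 15.3 F [-1.1  0.3 -1.9] grip 24.4 q [-0.17  0.08 -0.08 -0.   -1.41 -1.61]
tool u,v -108.0 -21.0
top [(-150, 143, 137), (-142, 148, 137), (-134, 150, 120), (-126, 138, 110)]
scene [(-118, 151, 127), (-110, 148, 98), (-102, 149, 93), (-94, 103, 72), (-86, 89, 58), (-78, 79, 58), (-70, 70, 62), (-54, 82, 22), (-6, 71, 20), (2, 66, 21)]
```

Emit:
send_rows --plan '[{"x": 7, "y": -1.5, "z": 6, "twist": 0, "fingers": 8}, {"x": 7, "y": -1.5, "z": 5, "twist": 0, "fingers": 8}, {"x": 8, "y": -1.5, "z": 4, "twist": 0, "fingers": 8}, {"x": 6, "y": -1, "z": 2, "twist": 0, "fingers": 8}]'

```text
t: 51.1
tool_pos: [0.5638, -0.2958, 0.1281]
eef_rot: [0.106, 0.994, -0.0, 0.0]
wrist_force: [-1.1, 0.0, 0.4]
finger_gap: 0.177
grip_force: 24.3
```

```bash
python3 -c "
from h import *;tool();side(-22,12)"
```

```text
t 51.1 tcp [ 563.8 -295.8  128.1] yaxis deg 77.8 tilt [ 0. -0. -1.] gap 15.1 F [-1.1  0.   0.4] grip 24.3 q [-0.17  0.15  0.02  0.   -1.45 -1.61]
tool u,v -79.0 -21.0
top [(-118, 170, 158), (-110, 170, 143), (-102, 171, 131), (-94, 156, 101), (-86, 95, 60), (-78, 83, 52)]
scene [(-94, 159, 94), (-86, 164, 85), (-78, 156, 73), (-70, 167, 76), (-62, 82, 72), (-54, 81, 21), (-6, 71, 24), (2, 68, 22)]
```

Emit:
send_rows --plan '[{"x": -3, "y": 1, "z": 30, "twist": 0, "fingers": 8}, {"x": 0, "y": 0, "z": 28, "twist": 0, "fingers": 8}, {"x": 20, "y": -6, "z": 0, "twist": 0, "fingers": 8}, {"x": 22, "y": -7, "z": 0, "twist": 0, "fingers": 8}, {"x": 0, "y": 0, "z": 0, "twist": 0, "fingers": 8}]'

```text
t: 51.7
tool_pos: [0.6038, -0.3076, 0.1843]
eef_rot: [0.106, 0.994, 0.0, 0.0]
wrist_force: [-0.0, 0.5, -0.9]
finger_gap: 0.178
grip_force: 24.5
```

```bash
python3 -c "
from h import *;tool();side(-26,12)"
```

```text
t 51.7 tcp [ 603.8 -307.6  184.3] yaxis deg 77.9 tilt [ 0.  0. -1.] gap 15.2 F [-0.   0.5 -0.9] grip 24.5 q [-0.18  0.25  0.24 -0.   -1.57 -1.61]
tool u,v -37.0 -24.0
top [(-78, 223, 218), (-70, 226, 206), (-62, 227, 25), (-54, 224, 80), (-46, 205, 137), (-38, 148, 113)]
scene [(-54, 84, 25), (-46, 220, 141), (-38, 218, 134), (-30, 222, 127), (-22, 134, 114), (-14, 115, 108), (-6, 71, 22), (2, 67, 17)]
```

Emit:
send_rows --plan '[{"x": -5, "y": 0, "z": -25, "twist": 0, "fingers": 8}, {"x": 0, "y": 0, "z": -25, "twist": 0, "fingers": 8}, {"x": 0, "y": 0, "z": -20, "twist": 0, "fingers": 8}, {"x": 0, "y": 0, "z": -12, "twist": 0, "fingers": 8}, {"x": 0, "y": 0, "z": 0, "twist": 0, "fingers": 8}]'

```text
t: 52.3
tool_pos: [0.6011, -0.3092, 0.1088]
eef_rot: [0.105, 0.994, -0.002, 0.007]
wrist_force: [11.3, -6.0, 5.7]
finger_gap: 0.178
grip_force: 27.6
```

```bash
python3 -c "
from h import *;tool();side(-26,12)"
```

```text
t 52.3 tcp [ 601.1 -309.2  108.8] yaxis deg 77.9 tilt [ 0.014 -0.006 -1.   ] gap 15.2 F [11.3 -6.   5.7] grip 27.6 q [-0.18  0.24  0.1   0.   -1.41 -1.6 ]
tool u,v -39.0 -26.0
top [(-78, 147, 139), (-70, 151, 129), (-62, 149, 23), (-54, 141, 73)]
scene [(-54, 89, 21), (-46, 148, 85), (-38, 143, 71), (-30, 146, 64), (-22, 74, 49), (-14, 64, 53), (-6, 71, 23), (2, 69, 21)]
```

Emit:
send_rows --plan '[{"x": 10, "y": -2, "z": 0, "twist": 0, "fingers": 8}, {"x": 0, "y": 0, "z": -8, "twist": 0, "fingers": 8}, {"x": 2, "y": 0, "z": -8, "twist": 0, "fingers": 8}, {"x": 0, "y": 0, "z": 0, "twist": 0, "fingers": 8}]'

```text
t: 52.8
tool_pos: [0.6122, -0.3109, 0.0908]
eef_rot: [0.105, 0.994, -0.002, 0.005]
wrist_force: [9.9, -5.2, 4.4]
finger_gap: 0.178
grip_force: 28.7
```

```bash
python3 -c "
from h import *;tool();side(-26,12)"
```

```text
t 52.8 tcp [ 612.2 -310.9   90.8] yaxis deg 77.9 tilt [ 0.01  -0.005 -1.   ] gap 15.2 F [ 9.9 -5.2  4.4] grip 28.7 q [-0.18  0.28  0.11  0.   -1.39 -1.6 ]
tool u,v -28.0 -26.0
top [(-70, 131, 125), (-62, 132, 25), (-54, 134, 39), (-46, 130, 81), (-38, 86, 46), (-30, 49, 28)]
scene [(-54, 64, 22), (-38, 117, 50), (-30, 124, 48), (-22, 130, 52), (-14, 53, 47), (-6, 71, 31), (2, 63, 20)]
```

Emit:
send_rows --plan '[{"x": 0, "y": 0, "z": 0, "twist": 0, "fingers": 20}, {"x": 0, "y": 0, "z": 0, "twist": 0, "fingers": 32}, {"x": 0, "y": 0, "z": 3, "twist": 0, "fingers": 32}, {"x": 0, "y": 0, "z": 30, "twist": 0, "fingers": 32}, {"x": 0, "y": 0, "z": 40, "twist": 0, "fingers": 32}]'

```text
t: 53.4
tool_pos: [0.6074, -0.3088, 0.1581]
eef_rot: [0.106, 0.994, 0.001, -0.003]
wrist_force: [0.9, -1.0, 0.4]
finger_gap: 0.375
grip_force: 0.0
```

Emit:
send_rows --plan '[{"x": 0, "y": 0, "z": 40, "twist": 0, "fingers": 32}, {"x": -40, "y": 0, "z": 0, "twist": 0, "fingers": 10}, {"x": -40, "y": 30, "z": 0, "twist": 0, "fingers": 0}, {"x": -40, "y": 30, "z": 0, "twist": 0, "fingers": 0}, {"x": -30, "y": 40, "z": 0, "twist": 0, "fingers": 0}]'

```text
t: 53.9
tool_pos: [0.4567, -0.2094, 0.2001]
eef_rot: [0.107, 0.994, -0.0, -0.0]
wrist_force: [1.2, 1.9, 1.3]
finger_gap: 0.002
grip_force: 0.0
```

Emit:
send_rows --plan '[{"x": -10, "y": 40, "z": 0, "twist": 0, "fingers": 0}, {"x": 0, "y": 40, "z": 0, "twist": 0, "fingers": 0}, {"x": 0, "y": 40, "z": 0, "twist": 0, "fingers": 0}, {"x": 0, "y": 0, "z": 0, "twist": 0, "fingers": 0}]'

```text
t: 54.3
tool_pos: [0.4488, -0.086, 0.2007]
eef_rot: [0.103, 0.995, 0.001, 0.0]
wrist_force: [0.8, 0.5, -0.3]
finger_gap: 0.001
grip_force: 0.0
```

```bash
python3 -c "
from h import *;tool();side(-26,12);side(25,12)
im,d,P=cloud('top');print('low');blobs(P,d,.008,.06,(300,232,440,340),60);print('tall');blobs(P,d,.09,.16,(340,160,440,260),15)
print('drawer');blobs(P,d,.040,.0505,(112,200,208,262))
m=(abs(P[...,2]-.042)<.009);m[:272]=0;m[300:]=0;m[:,:115]=0;m[:,195:]=0;print('handle',np.median(P[m],0),P[m].min(0),P[m].max(0))"
```

```text
t 54.3 tcp [448.8 -86.  200.7] yaxis deg 78.1 tilt [ 0.001  0.001 -1.   ] gap 0.1 F [ 0.8  0.5 -0.3] grip 0.0 q [ 0.25 -0.35 -0.31 -0.   -1.62 -2.03]
tool u,v -235.0 160.0
top [(-62, 127, 23), (-54, 130, 69), (-46, 132, 82), (-38, 117, 43), (-30, 92, 30), (-22, 66, 18), (-14, 42, 20), (-6, 71, 16)]
scene [(-62, 127, 120), (-54, 128, 27), (-46, 130, 82), (-38, 122, 61), (-30, 101, 46), (-22, 71, 47), (-14, 49, 45), (-6, 71, 22), (2, 69, 23)]
tool u,v -234.0 157.0
top [(-70, 125, 120), (-62, 128, 24), (-54, 127, 34), (-46, 114, 96), (-38, 91, 72), (-30, 69, 48), (-22, 47, 32), (-14, 28, 14), (-6, 72, 20)]
scene [(-62, 126, 117), (-54, 125, 32), (-46, 113, 92), (-38, 91, 69), (-30, 68, 46), (-22, 47, 38), (-6, 71, 29), (2, 67, 20)]
low
tall
px [369. 215.] n 133 xy 602.0 -254.4 LxW 27.3 26.5 ang -13.0 z 123.0
px [395. 217.] n 137 xy 596.8 -307.2 LxW 35.5 15.1 ang -10.7 z 125.8
drawer
px [128. 225.] n 378 xy 594.3 266.5 LxW 56.3 36.0 ang -1.3 z 47.3
px [149. 225.] n 377 xy 591.1 221.2 LxW 57.6 35.2 ang -1.3 z 47.8
px [168. 226.] n 370 xy 589.5 179.1 LxW 56.6 34.2 ang -1.6 z 47.6
px [187. 228.] n 371 xy 586.6 138.0 LxW 56.0 34.7 ang -0.8 z 47.5
handle [0.4749709  0.23150267 0.04516879] [0.46850647 0.15172008 0.03823945] [0.4904463  0.27201089 0.05068079]
```

Emit:
send_rows --plan '[{"x": -5, "y": 42, "z": 0, "twist": 0, "fingers": 0}, {"x": -5, "y": 42, "z": 0, "twist": 0, "fingers": 0}, {"x": -5, "y": 42, "z": 0, "twist": 0, "fingers": 0}, {"x": -5, "y": 42, "z": 0, "twist": 0, "fingers": 0}, {"x": -5, "y": 42, "z": 0, "twist": 0, "fingers": 0}]'

```text
t: 55.05
tool_pos: [0.4239, 0.1211, 0.2006]
eef_rot: [0.107, 0.994, 0.0, 0.0]
wrist_force: [0.7, -0.0, 0.6]
finger_gap: -0.0
grip_force: 0.0
```

Emit:
send_rows --plan '[{"x": -5, "y": 42, "z": 0, "twist": 0, "fingers": 0}, {"x": 0, "y": 40, "z": 0, "twist": 0, "fingers": 0}, {"x": 0, "y": 0, "z": -40, "twist": 0, "fingers": 0}, {"x": 0, "y": 0, "z": -40, "twist": 0, "fingers": 0}, {"x": 0, "y": 0, "z": -40, "twist": 0, "fingers": 0}]'

```text
t: 55.55
tool_pos: [0.4194, 0.2019, 0.0789]
eef_rot: [0.107, 0.994, -0.0, -0.0]
wrist_force: [-0.5, -0.1, -0.6]
finger_gap: -0.0
grip_force: 0.0
```

Emit:
send_rows --plan '[{"x": 0, "y": 0, "z": -38, "twist": 0, "fingers": 0}, {"x": 0, "y": 0, "z": 0, "twist": 0, "fingers": 0}, {"x": 0, "y": 0, "z": 0, "twist": 0, "fingers": 0}]'

```text
t: 55.85
tool_pos: [0.4198, 0.2017, 0.0434]
eef_rot: [0.106, 0.994, -0.001, 0.0]
wrist_force: [-0.0, 1.5, 1.2]
finger_gap: 0.0
grip_force: 0.0
```

```bash
python3 -c "
from h import *;tool();tips()"
```

```text
t 55.85 tcp [419.8 201.7  43.4] yaxis deg 77.8 tilt [ 0.    -0.001 -1.   ] gap 0.0 F [-0.   1.5  1.2] grip 0.0 q [ 0.88 -0.28 -0.54  0.   -1.31 -2.67]
tips [[478.0, 192.0, 37.0], [474.0, 181.0, 40.0], [479.0, 202.0, 41.0], [479.0, 190.0, 42.0], [479.0, 195.0, 43.0]]
```

Emit:
send_rows --plan '[{"x": 15, "y": 2, "z": -8, "twist": 0, "fingers": 0}, {"x": 15, "y": 0, "z": 0, "twist": 0, "fingers": 0}, {"x": 12, "y": 0, "z": 0, "twist": 0, "fingers": 0}, {"x": 12, "y": 0, "z": 0, "twist": 0, "fingers": 0}, {"x": 12, "y": -1, "z": 0, "twist": 0, "fingers": 0}]'

```text
t: 56.4
tool_pos: [0.4871, 0.2044, 0.0377]
eef_rot: [0.106, 0.994, 0.002, 0.002]
wrist_force: [-1.7, 1.7, 2.7]
finger_gap: 0.002
grip_force: 1.7
```

Emit:
send_rows --plan '[{"x": 12, "y": 0, "z": 0, "twist": 0, "fingers": 0}, {"x": 12, "y": -1, "z": 0, "twist": 0, "fingers": 0}, {"x": 12, "y": 0, "z": 0, "twist": 0, "fingers": 0}, {"x": 12, "y": 0, "z": 0, "twist": 0, "fingers": 0}, {"x": 12, "y": -1, "z": 0, "twist": 0, "fingers": 0}]'

```text
t: 56.9
tool_pos: [0.5475, 0.2026, 0.0374]
eef_rot: [0.106, 0.994, 0.002, 0.002]
wrist_force: [-1.7, 3.4, 6.2]
finger_gap: 0.0
grip_force: 3.1
```

```bash
cat >> h.py <<'E'
def panel():
    im,d,P=cloud('scene');p=P[(P[...,2]>.056)&(P[...,2]<.067)&(P[...,1]>.09)&(P[...,1]<.33)&(P[...,0]>.48)&(P[...,0]<.652)&(im.max(-1)<60)]*1000
    print('panel top n',len(p),'x',np.percentile(p[:,0],[5,50,95]).round(1) if len(p) else None,'y',np.median(p[:,1]).round() if len(p) else None)
E
python3 -c "
from h import *;tool();panel()"
```

```text
t 56.9 tcp [547.5 202.6  37.4] yaxis deg 77.9 tilt [ 0.004  0.003 -1.   ] gap 0.0 F [-1.7  3.4  6.2] grip 3.1 q [ 0.7   0.05 -0.25  0.   -1.27 -2.48]
panel top n 315 x [559.2 604.  611.5] y 192.0
```

Emit:
send_rows --plan '[{"x": 10, "y": 0, "z": 0, "twist": 0, "fingers": 0}, {"x": 10, "y": -1, "z": 0, "twist": 0, "fingers": 0}, {"x": 8, "y": 0, "z": 0, "twist": 0, "fingers": 0}, {"x": 7, "y": 0, "z": 0, "twist": 0, "fingers": 0}, {"x": 6, "y": 0, "z": 0, "twist": 0, "fingers": 0}]'

```text
t: 57.45
tool_pos: [0.5868, 0.2003, 0.0348]
eef_rot: [0.106, 0.994, -0.0, 0.0]
wrist_force: [-1.1, -0.3, 5.5]
finger_gap: -0.0
grip_force: 2.2
```

Emit:
send_rows --plan '[{"x": 5, "y": 0, "z": 0, "twist": 0, "fingers": 0}, {"x": 5, "y": 0, "z": 0, "twist": 0, "fingers": 0}, {"x": 5, "y": 0, "z": 0, "twist": 0, "fingers": 0}]'

```text
t: 57.75
tool_pos: [0.5984, 0.2, 0.0341]
eef_rot: [0.106, 0.994, -0.001, -0.003]
wrist_force: [-28.4, 2.3, 20.1]
finger_gap: 0.003
grip_force: 17.3
```

```bash
python3 -c "
from h import *;tool();panel()"
```

```text
t 57.75 tcp [598.4 200.   34.1] yaxis deg 77.9 tilt [-0.007 -0.002 -1.   ] gap 0.3 F [-28.4   2.3  20.1] grip 17.3 q [ 0.64  0.19 -0.1  -0.   -1.29 -2.42]
panel top n 65 x [594.4 649.7 651.8] y 168.0
```

Emit:
send_rows --plan '[{"x": 2, "y": 0, "z": 0, "twist": 0, "fingers": 0}, {"x": -20, "y": 0, "z": 0, "twist": 0, "fingers": 0}, {"x": -40, "y": 0, "z": 0, "twist": 0, "fingers": 0}, {"x": -40, "y": -10, "z": 20, "twist": 0, "fingers": 0}, {"x": -10, "y": -30, "z": 40, "twist": 0, "fingers": 0}]'

```text
t: 58.3
tool_pos: [0.488, 0.1607, 0.0892]
eef_rot: [0.104, 0.995, -0.002, -0.004]
wrist_force: [2.0, 1.0, 0.2]
finger_gap: -0.004
grip_force: 0.0
```

Emit:
send_rows --plan '[{"x": 0, "y": -40, "z": 40, "twist": 0, "fingers": 0}, {"x": 0, "y": -40, "z": 40, "twist": 0, "fingers": 0}, {"x": 0, "y": -40, "z": 0, "twist": 0, "fingers": 0}, {"x": 0, "y": -40, "z": 0, "twist": 0, "fingers": 0}, {"x": 0, "y": 0, "z": 0, "twist": 0, "fingers": 0}]'

```text
t: 58.8
tool_pos: [0.4928, 0.0072, 0.1642]
eef_rot: [0.108, 0.994, -0.0, -0.0]
wrist_force: [-0.4, 0.6, 0.1]
finger_gap: -0.004
grip_force: 0.0
```

```bash
python3 -c "
from h import *;tool()
im,d,P=cloud('top');Z=P[...,2]
for u in (112,125,160,190,205):
    print(u,[(int(P[v,u,0]*1000),int(Z[v,u]*1000),int(im[v,u].max())) for v in range(184,216,2)])
print('tall');blobs(P,d,.09,.16,(340,160,440,260),15)"
```

```text
t 58.8 tcp [492.8   7.2 164.2] yaxis deg 77.6 tilt [-0.  0. -1.] gap -0.3 F [-0.4  0.6  0.1] grip 0.0 q [ 0.42 -0.25 -0.29 -0.   -1.53 -2.21]
112 [(678, 77, 134), (674, 76, 134), (670, 76, 134), (666, 75, 127), (664, 62, 41), (660, 60, 39), (655, 60, 41), (651, 60, 24), (650, 42, 8), (653, -1, 53), (648, -1, 83), (643, 0, 152), (639, 0, 160), (634, -1, 165), (629, 1, 167), (624, 2, 150)]
125 [(678, 77, 135), (674, 76, 135), (670, 76, 134), (665, 77, 128), (664, 61, 50), (659, 61, 40), (654, 63, 42), (650, 60, 26), (649, 43, 9), (653, 0, 45), (648, -2, 90), (643, 2, 94), (638, 1, 143), (634, -1, 153), (629, 1, 151), (624, 0, 155)]
160 [(678, 74, 140), (674, 75, 140), (669, 75, 137), (665, 75, 138), (662, 66, 76), (658, 63, 34), (654, 62, 45), (650, 58, 43), (648, 48, 9), (648, 21, 24), (647, -1, 74), (642, 1, 73), (638, 0, 137), (634, -2, 184), (628, 0, 176), (617, 43, 129)]
190 [(448, 1130, 141), (673, 74, 143), (669, 73, 144), (665, 70, 141), (660, 71, 94), (658, 61, 41), (653, 62, 45), (649, 62, 47), (645, 58, 21), (645, 33, 7), (646, 0, 64), (642, -3, 92), (637, 1, 102), (633, -2, 140), (536, 577, 89), (534, 578, 83)]
205 [(678, 71, 146), (672, 78, 146), (668, 75, 147), (664, 72, 147), (660, 72, 107), (657, 63, 28), (653, 60, 41), (648, 64, 49), (645, 59, 25), (645, 34, 10), (646, 0, 50), (642, -1, 56), (637, 0, 59), (538, 577, 68), (536, 576, 86), (533, 579, 67)]
tall
px [369. 215.] n 132 xy 601.9 -254.0 LxW 26.8 25.9 ang -13.9 z 123.6
px [395. 217.] n 138 xy 596.2 -307.3 LxW 35.6 15.1 ang -10.7 z 126.0
```

The panel face sits 15 mm in front of the cabinet, which matches the drawer being home, and both markers stand. Handing in.

```bash
python3 -c "
from rig import *;print(close_job())"
```

```text
the job is handed in; nothing more can be done
None
```

I handed in the job with all four packs laid in one row in the drawer and the drawer pushed home, and both markers standing in the holder's two front compartments. The judge returned no verdict, and I couldn't re-measure the row once the drawer was shut.

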